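Stow the pot scrubber in the rocker-lid tub

TASK

Put the stainless steel pot scrubber away in the flip-top tub: press down the pad at the rear of the tub's lid so that the long front end tips all the way up, and gently stand the scrubber upright on the floor of the tub beneath the raised lid without knocking the lid down. Then press the front of the lid down until it is fully shut, leaving the other things in the cupboard where they stand.

Things in the scene. Friction and masses are not known exactly. Their poses are not given: they have to be found in the camera images.
- tub: White rectangular plastic tub with a light grey rocking lid, 198 long (its x) x 132 wide (its y) x 90 mm high, walls and floor 4 mm; stands firmly, does not move. Origin: centre of the underside; +x points to its rear, -x to its front, which faces roughly towards the robot. Behind the pins, x = 33 to 95 mm, is the finger well into which the lid's rear sinks (well floor at z = 28 mm).
- compartment (a point): Middle of the floor of the tub's front storage compartment (tub frame: x = -34, y = 0, z = 4 mm; tub's axes). Clear inside: 123 mm along x (x = -95 to +28), 124 mm along y. The raised lid overhangs it from the rear at 57 degrees, so it cannot be reached straight from above: come in from the tub's front with the tool leaning 20 to 45 degrees, its body to the tub's front.
- lid (a joint): Angle of the tub's lid, rad: 0 shut (flush inside the rim, front edge cannot be pried up), 1.0 fully tipped up (hard stop; front up, rear down in the well). The lid reaches 126 mm in front of its pins and 58 mm behind, is 121 mm wide, 5 mm thick. The pins are stiff: it stays where it is left, but 0.3 to 1 N at its front end moves it. Pressing the rear pad takes about 2 to 6 N.
- tub_pivot (a point): Middle of the lid's pivot axis, which runs along the tub's y (tub frame: x = 33, y = 0, z = 86.5 mm; tub's axes).
- press_pad (a point): Dark ribbed finger pad on the rear end of the lid, 50 (x) x 112 (y) x 3 mm; this point is the centre of its top, 32 mm behind the pivot axis; moves with the lid. Shut, its top is level with the rim, 90 mm up. Under an upright tool it goes down like a seesaw's tail and only the tool's edge nearest the pins stays in contact: an edge 22 mm behind the pins must go about 34 mm down.
- lid_front (a point): Point on the top face of the lid near its front edge, mid-width, 112 mm in front of the pivot axis; moves with the lid. Press on or near it to shut the lid.
- scrubber: Pot scrubber, stands upright: round pad of curled stainless steel wire 70 mm in diameter and 28 mm high (the whole pad rigid), with a black knob on top: flange 48 mm across up to z = 34 mm, then a knob 32 mm in diameter up to z = 76 mm. Origin: centre of the underside; z up along the knob. About 0.09 kg, loose. Best gripped by the knob 58 mm above the underside.
- palm_brush: Palm dish brush, bystander, loose: same black knob, but over a round cluster of cream bristles 62 mm across, 76 mm high. Origin at underside centre.
- stopper: Silicone drain stopper, bystander, loose: disc 88 mm across with a small stem knob, 34 mm high. Origin at underside centre.
- dispenser: Empty white pump dispenser, bystander, loose: 68 mm across, 180 mm tall. Origin at underside centre.
- spray: Trigger spray bottle, bystander, loose: 82 mm across, 236 mm tall. Origin at underside centre.
- jar: Glass jar with metal cap, bystander, loose: 72 mm across, 85 mm tall. Origin at underside centre.
- tin: Tin, bystander, loose: 74 mm across, 110 mm tall. Origin at underside centre.
- soap_box: Closed white soap box, bystander, loose: 64 x 100 x 34 mm. Origin at underside centre.

How it is judged:
On the way, in this order (a step that is already met when the one before it is completed fails the run):
1. the lid is tipped up (beyond 0.8 rad) by the fingers pressing it behind its pins (value of joint lid above 0.8 rad and contact force between the fingers and tub above 0.3 N and x of the grasp point in the frame of tub_pivot above 0 m), for 0.02 s.
2. the scrubber stands upright on the floor of the compartment, let go, with the lid still raised (beyond 0.7 rad) (x of scrubber in the frame of tub between -0.064 and -0.003 m and y of scrubber in the frame of tub between -0.03 and 0.03 m and z of scrubber in the frame of tub below 0.012 m and angle between scrubber's own z axis and vertical below 0.15 rad and contact force between the fingers and scrubber below 0.3 N and value of joint lid above 0.7 rad), for 0.2 s.
At the end, for the whole second after the job is handed in: The scrubber stands upright (within 0.15 rad) at rest on the floor of the tub's front compartment (underside within 8 mm of the compartment floor) and the lid is shut (below 0.06 rad, front edge within about 7 mm of flush) (x of scrubber in the frame of tub between -0.064 and -0.003 m and y of scrubber in the frame of tub between -0.03 and 0.03 m and z of scrubber in the frame of tub below 0.012 m and angle between scrubber's own z axis and vertical below 0.15 rad and contact force between the fingers and scrubber below 0.3 N and value of joint lid below 0.06 rad and linear speed of scrubber below 0.02 m/s); the robot touches nothing.
It fails at once if the scrubber is dropped or thrown into the tub (faster than 0.7 m/s over the tub) (x of scrubber in the frame of tub between -0.1 and 0.1 m and y of scrubber in the frame of tub between -0.07 and 0.07 m and z of scrubber in the frame of tub below 0.09 m and linear speed of scrubber above 0.7 m/s).
It fails at once if another thing in the cupboard is shifted by more than 30 mm or tipped over (distance of any of palm_brush, stopper, dispenser, spray, jar, tin, soap_box from where it was at the start of the episode above 0.03 m or angle between any of palm_brush, stopper, dispenser, spray, jar, tin, soap_box's own z axis and vertical above 0.35 rad).
It also fails if it takes over 67 s, if anything falls off the work surface, if the arm or the gripper's body presses on something with over 40 N, if the wrist force passes 120 N, or if a joint passes its speed limit or range.

ROBOT

A 6-joint arm with a two-finger parallel gripper is mounted at the origin on the work surface. World frame = base frame: x ahead of the robot, y to its left, z up, the work surface at z = 0. Lengths are in m, angles in rad, forces in N, time in s.
With the tool pointing down it reaches from about 0.35 to 0.725 m from the base axis. Payload 6 kg.
Tool frame: the origin (TCP) lies at the very end of the fingers, on their centre line; the grasp point (between the pads) lies 19 mm behind it; z points along the fingers, y is the line along which they close (so a half turn about z gives the same grasp; the last joint's range is limited). The gripper opens to 85 mm and grips with 20 to 120 N. Pads are 22 mm wide; open, the fingers measure 114 mm over their backs; the gripper's body (76 mm by 85 mm) begins 54 mm behind the grasp point. The pads swing forward as they close: fully open they stand 13 mm farther back than shut.
Start: joints at [-0.937, 0.04, 0.085, 0, -1.615, -0.334], TCP at [0.177, -0.573, 0.195] pointing down, gripper open.
Joint ranges: [-2.56, 2.56], [-1.29, 2.01], [-1.08, 1.49], [-3.29, 1.98], [-2.81, -0.18], [-2.99, 2.99]. Speed limits (rad/s): [2.57, 2.57, 3.01, 3.14, 3.14, 3.14].

INTERFACE

Orientations are given as a unit quaternion [w, x, y, z].
In Python, from plant import ctrl gives the robot as it stands.
- The arm moves only by the tool step_arm, never from a script. Its argument "rows" is a list of rows, each an object of numbers: "tx", "ty", "tz": the shift along the tool's x, y, z in cm; "twist": the turn about the tool's z in degrees. In form: [{"tx": .., "ty": .., "tz": .., "twist": ..}, ...]. A call has exactly 8 rows; each row is the pose to reach, as a shift and turn from the pose commanded when the call began, along the tool's axes at that moment; what a row does not reach only later rows make up. A row lasts 1/12 s, in which the tool goes at most 41.7 mm and 7.16 degrees, less where a joint would pass 70% of its speed; a pose out of reach is approached as far as the arm can. A call with a gripper value outside its range is refused whole. "grip" is the gripper's target within -1 to 1 (shut at 1, half-way at 0, fully open at -1), set as the call begins (left out, the last holds). The fingers move at their own pace and stop on an object; "squeeze" is the grip in N (left out, the last holds). Time passes only in rows, so rows that repeat a pose let the fingers close, or fill a call up. It gives the time, the measured TCP pose, the force, the opening and the grip force at its end, in the units of the state.
- ctrl.observe(): the state, without advancing time (a new reading comes with each control period).
- ctrl.read_camera(name): name is "side" or "top" or "wrist"; returns the picture (384x512x3 uint8, blue, green, red); there is no depth.
- ctrl.calibration(name): a dict with "intrinsics" (3x3 intrinsics, pixels), "R" (3x3) and "t" (3): a world point X has camera coordinates R X + t; the wrist camera has in their place "T_tool_cam" (4x4, takes a point from camera to tool coordinates, whose origin is the TCP and whose axes are the flange's). Camera axes: x right, y down, z forward; pixel columns grow to the right and rows downward; lengths in m; the calibration is good to about 2 mm. A picture is of the moment at which its call begins: read the wrist's pose just before it. calibration takes no time and is no camera call.
- ctrl.finish_job(): hands the job in; it is judged then, once.
The state is a dict: "time_s": time; "qpos": joint angles; "qvel": joint speeds; "joint_efforts": joint torques, N m; "tcp_pos": TCP position; "eef_rot": TCP orientation; "force": force on the tool from outside, world axes, zero at the start; "ft_torque": the same for the moment, N m; "gripper_width": opening from 0.0 (shut) to 1.0 (fully open); "finger_force": force on a finger pad.
Only numpy, scipy, OpenCV 4.12 (cv2) and the standard library are available. Lean on these libraries where they do the work, as an engineer would, in place of code of your own. Each camera call takes 0.05 s, during which the arm holds its last target. There are 200 camera calls.

## Working session

There is one attempt and no reset: what is moved stays moved. The work goes in short steps, Python scripts to look and compute and a tool call to move; the robot and the scene stay as the last step left them, time stands still between calls to the robot, and variables do not carry over. Pictures are saved under pics/ and viewed, at most 10 in all, crops included, and the job is handed in when it is done.

Besides the shell and the picture viewer there is one more tool, called after "Call:" by a JSON object that holds its "op" and its "data". step_arm: Moves the arm, as the interface text tells. Its arguments: {"type":"object","properties":{"rows":{"type":"array"},"grip":{"type":"number"},"squeeze":{"type":"number"}},"required":["rows"]}

```bash
mkdir -p pics
python3 - <<'E'
from plant import ctrl
import cv2,numpy as np
s=ctrl.observe();print(s['tcp_pos'],s['eef_rot'],s['time_s'],s['force'])
for n in('top','side'):
    im=ctrl.read_camera(n);cv2.imwrite(f'pics/{n}0.png',cv2.resize(im,(800,600),interpolation=cv2.INTER_CUBIC));np.save(f'{n}0.npy',im)
for n in('top','side','wrist'):
    c=ctrl.calibration(n);print(n,{k:np.round(v,4).tolist() for k,v in c.items()})
E
```

```text
[ 0.1771439  -0.57283242  0.19420336] [-1.85117825e-04 -1.49341730e-01  9.88785258e-01  8.52741704e-04] 0.0 [0.11617669 1.25225841 0.25292909]
top {'intrinsics': [[455.7553, 0.0, 254.0676], [0.0, 455.7553, 197.7709], [0.0, 0.0, 1.0]], 'R': [[0.0148, -0.9998, 0.0116], [-0.9833, -0.0166, -0.1814], [0.1816, -0.0087, -0.9833]], 't': [-0.0367, 0.5998, 1.4219]}
side {'intrinsics': [[481.5422, 0.0, 256.1101], [0.0, 481.5422, 194.6764], [0.0, 0.0, 1.0]], 'R': [[-0.9702, -0.2417, -0.0168], [-0.1751, 0.7476, -0.6406], [0.1674, -0.6186, -0.7677]], 't': [0.6127, 0.1524, 1.5297]}
wrist {'intrinsics': [[281.9309, 0.0, 257.2736], [0.0, 281.9309, 193.2095], [0.0, 0.0, 1.0]], 'T_tool_cam': [[-0.0011, -0.9596, -0.2814, 0.0721], [1.0, -0.0011, -0.0001, 0.0004], [-0.0003, -0.2814, 0.9596, -0.1784], [0.0, 0.0, 0.0, 1.0]]}
```

View pics/top0.png

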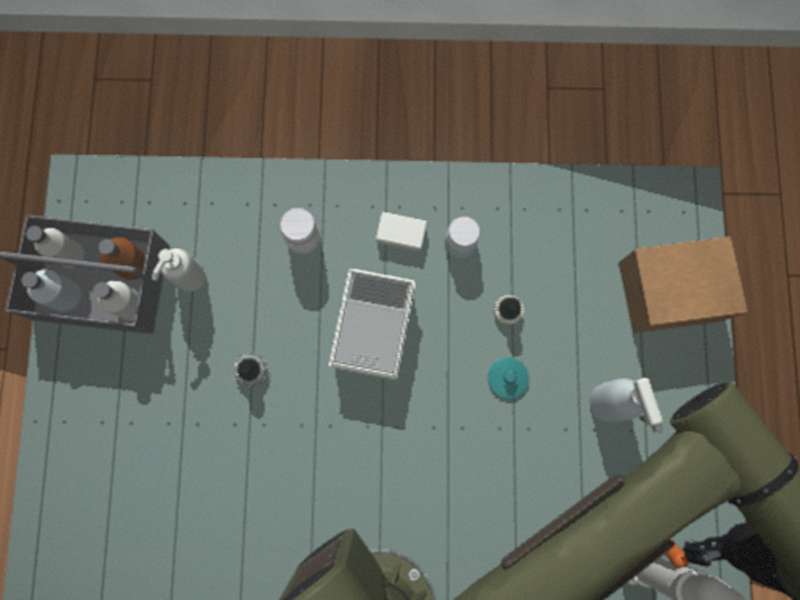

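View pics/side0.png

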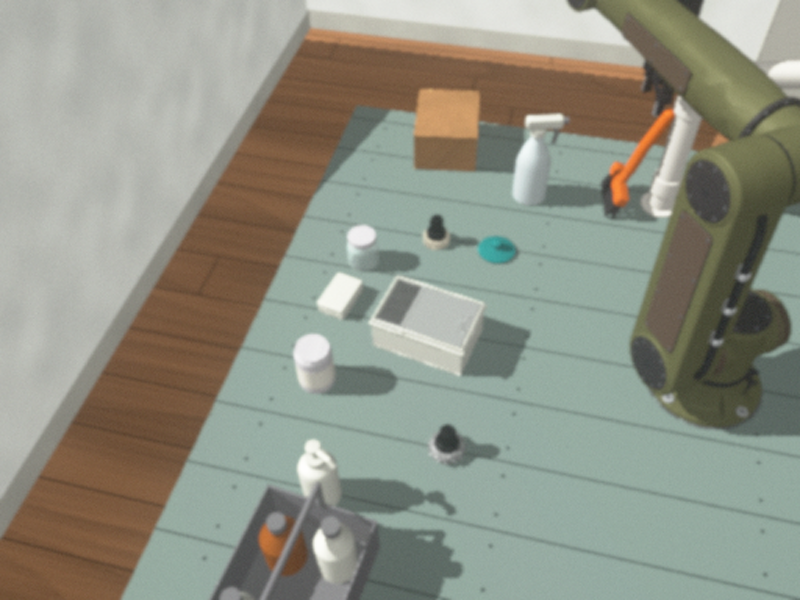

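The top view shows the tub with its rim corners at about (349,271), (414,280), (397,377) and (330,364), its dark pad to the rear. The scrubber (grey wire) is at (249,370) and the palm brush (cream) at (509,309). In the side view the scrubber is at (447,440).

Run:
```python
import cv2,numpy as np
t=np.load('top0.npy');s=np.load('side0.npy')
c=lambda im,x,y,w,h:cv2.resize(im[y:y+h,x:x+w],(w*4,h*4),interpolation=cv2.INTER_CUBIC)
o=np.zeros((600,800,3),np.uint8)
a=c(t,200,160,80,90);o[:360,:320]=a
a=c(s,225,165,100,80);o[:320,340:740]=a
a=c(t,140,215,40,40);o[380:540,:160]=a
a=c(s,260,260,50,50);o[380:580,340:540]=a
cv2.imwrite('pics/crop.png',o)
```

```text
(no output)
```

View pics/crop.png

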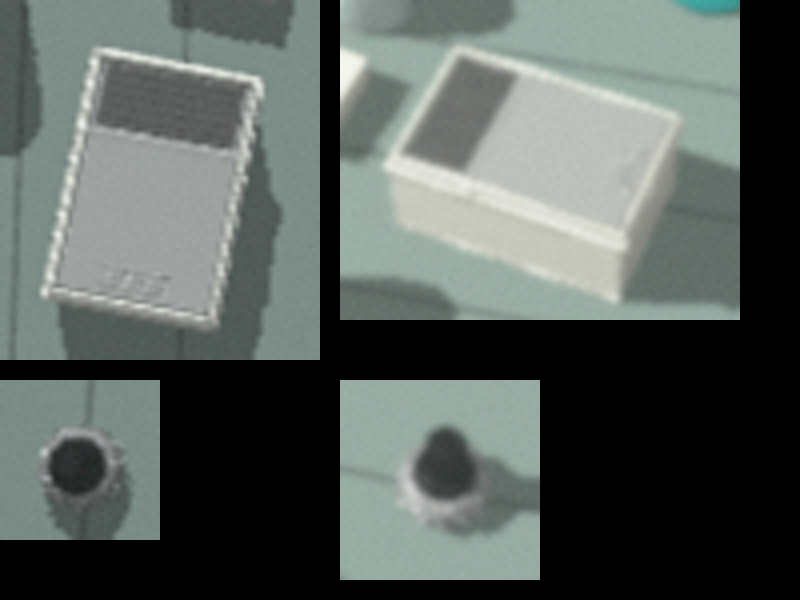

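```bash
cat > h.py <<'E'
from plant import ctrl
import cv2,numpy as np
from scipy.spatial.transform import Rotation as Ro
from scipy.optimize import least_squares
def proj(n,X):
    c=ctrl.calibration(n);K,R,t=(np.array(c[k]) for k in('intrinsics','R','t'))
    p=(np.atleast_2d(X)@R.T+t)@K.T;return p[:,:2]/p[:,2:]
def back(n,uv,z):
    c=ctrl.calibration(n);K,R,t=(np.array(c[k]) for k in('intrinsics','R','t'))
    C=-R.T@t;d=R.T@np.linalg.solve(K,[*uv,1]);return C+d*(z-C[2])/d[2]
E
python3 - <<'E'
from h import *
T=np.array([[97,47],[263,78],[213,328],[42,295]])/4+[200,160]
S=(np.array([[388,163],[460,45],[680,118],[625,245]])-[340,0])/4+[225,165]
for n,P in(('top',T),('side',S)):
    W=np.array([back(n,p,.09) for p in P]);print(n,W.round(4).tolist(),[np.linalg.norm(W[i]-W[i-1]).round(4) for i in range(4)])
def cor(v,L=.198,B=.132):
    q=np.array([[L/2,B/2],[L/2,-B/2],[-L/2,-B/2],[-L/2,B/2]]);c,s=np.cos(v[2]),np.sin(v[2])
    return np.c_[q@np.array([[c,s],[-s,c]])+v[:2],np.full(4,.09)]
for sel in(('top',),('side',),('top','side')):
    f=lambda v:np.concatenate([(proj(n,cor(v))-P).ravel() for n,P in(('top',T),('side',S)) if n in sel])
    r=least_squares(f,[.5,0,0]);print(sel,r.x.round(4),r.fun.round(1))
print('scr',back('top',(140+82/4,215+85/4),.028),back('top',(140+77/4,215+85/4),.06),
 'side kn',back('side',(260+105/4,260+47/4),.074),back('side',(260+103/4,260+110/4),.028))
s=np.array([[509,309],[508,378]])/1.5625;print('brush,stopper',back('top',s[0],.076),back('top',s[1],.03))
for n,p,z in(('tin',(298,217),.11),('soap',(402,228),.034),('jar',(464,229),.085),('disp',(175,262),.16)):print(n,back('top',np.array(p)/1.5625,z))
E
```

```text
top [[0.6767, 0.0696, 0.09], [0.6537, -0.0632, 0.09], [0.4541, -0.0264, 0.09], [0.4776, 0.1071, 0.09]] [np.float64(0.2026), np.float64(0.1348), np.float64(0.203), np.float64(0.1356)]
side [[0.6729, 0.0778, 0.09], [0.6479, -0.0571, 0.09], [0.4563, -0.0207, 0.09], [0.4753, 0.1135, 0.09]] [np.float64(0.2008), np.float64(0.1372), np.float64(0.1951), np.float64(0.1355)]
('top',) [ 0.5654  0.0218 -0.181 ] [ 0.2  0.6 -0.7  0.8 -0.3 -0.7  0.8 -0.7]
('side',) [ 0.5631  0.0286 -0.176 ] [ 0.4 -0.3 -0.6  0.7  0.6  0.5 -0.4 -0.8]
('top', 'side') [ 0.5644  0.0243 -0.179 ] [-0.7  0.9 -1.6  1.1 -1.1 -0.4  0.1 -0.4  0.3 -1.5 -0.5 -0.4  0.4 -0.5
 -0.7 -1.9]
scr [0.47328319 0.27408325 0.028     ] [0.47016724 0.27180002 0.06      ] side kn [0.47409505 0.2674648  0.074     ] [0.46895538 0.29242111 0.028     ]
brush,stopper [ 0.600349   -0.25641259  0.076     ] [ 0.46317615 -0.26010074  0.03      ]
tin [0.77768232 0.17810935 0.11      ]
soap [ 0.78142826 -0.03555483  0.034     ]
jar [ 0.76607912 -0.1636039   0.085     ]
disp [0.66640573 0.40587771 0.16      ]
```

Call:
{"op": "step_arm", "data": {"rows": [{"tx":0,"ty":0,"tz":-4,"twist":0},{"tx":0,"ty":0,"tz":-8,"twist":0},{"tx":0,"ty":0,"tz":-12,"twist":0},{"tx":-12,"ty":8.5,"tz":-12,"twist":5},{"tx":-24,"ty":17,"tz":-12,"twist":10},{"tx":-36,"ty":25,"tz":-12,"twist":15},{"tx":-48,"ty":34,"tz":-12,"twist":20},{"tx":-60,"ty":42,"tz":-12,"twist":27}], "grip": 1, "squeeze": 40}}

```text
time_s: 0.77
tcp_pos: [0.3026, -0.4106, 0.3148]
eef_rot: [-0.0, 0.08, 0.997, 0.0]
force: [1.6, -0.8, 0.0]
gripper_width: 0.0
finger_force: 0.0
```

```bash
cat >> h.py <<'E'
TUB=np.array([.565,.025,0]);YAW=-.18
RT=Ro.from_euler('z',YAW)
def tub(p):return RT.apply(np.array(p,float))+TUB
def st():
    s=ctrl.observe();w=s['eef_rot'];R=Ro.from_quat([*w[1:],w[0]]);return s,np.array(s['tcp_pos']),R
def need(P,ang=None):
    s,p,R=st();d=R.inv().apply(np.array(P)-p)*100
    x=R.apply([1,0,0]);a=np.degrees(np.arctan2(x[1],x[0]))
    tw=0 if ang is None else (a-ang+180)%360-180
    print('cm',d.round(2),'twist',round(tw,1),'tcp',p.round(4),'z',R.apply([0,0,1]).round(3),'F',np.round(s['force'],1),'t',s['time_s'])
E
python3 -c "
from h import *
print(tub([.066,0,.25]));need(tub([.066,0,.25]),180+np.degrees(YAW))"
```

```text
[0.62993368 0.01318405 0.25      ]
cm [-25.55  47.05   6.51] twist 1.1 tcp [ 0.3026 -0.4106  0.3148] z [-0.     0.001 -1.   ] F [ 1.6 -0.8  0. ] t 0.7667
```

Call:
{"op": "step_arm", "data": {"rows": [{"tx":-25.5,"ty":47,"tz":1,"twist":1},{"tx":-25.5,"ty":47,"tz":1,"twist":1},{"tx":-25.5,"ty":47,"tz":1,"twist":1},{"tx":-25.5,"ty":47,"tz":1,"twist":1},{"tx":-25.5,"ty":47,"tz":1,"twist":1},{"tx":-25.5,"ty":47,"tz":1,"twist":1},{"tx":-25.5,"ty":47,"tz":1,"twist":1},{"tx":-25.5,"ty":47,"tz":1,"twist":1}]}}

```text
time_s: 1.43
tcp_pos: [0.505, -0.1458, 0.3089]
eef_rot: [0.0, 0.087, 0.996, 0.0]
force: [1.1, -1.7, 0.5]
gripper_width: 0.002
finger_force: 0.0
```

Call:
{"op": "step_arm", "data": {"rows": [{"tx":-14,"ty":25,"tz":0,"twist":0},{"tx":-14,"ty":25,"tz":0,"twist":0},{"tx":-14,"ty":25,"tz":0,"twist":0},{"tx":-14,"ty":25,"tz":0,"twist":0},{"tx":-14,"ty":25,"tz":0,"twist":0},{"tx":-14,"ty":25,"tz":0,"twist":0},{"tx":-14,"ty":25,"tz":0,"twist":0},{"tx":-14,"ty":25,"tz":0,"twist":0}]}}

```text
time_s: 2.1
tcp_pos: [0.6877, 0.0799, 0.3013]
eef_rot: [-0.005, 0.084, 0.996, -0.001]
force: [1.2, -0.5, -3.4]
gripper_width: -0.0
finger_force: 0.0
```

```bash
python3 -c "
from h import *
need(tub([.066,0,.12]),180+np.degrees(YAW))
im=ctrl.read_camera('wrist');cv2.imwrite('pics/w1.png',cv2.resize(im,(800,600)))"
```

```text
cm [ 4.4 -7.5 18.2] twist 0.6 tcp [0.6877 0.0799 0.3013] z [-0.01  -0.001 -1.   ] F [ 1.2 -0.5 -3.4] t 2.1
```

View pics/w1.png

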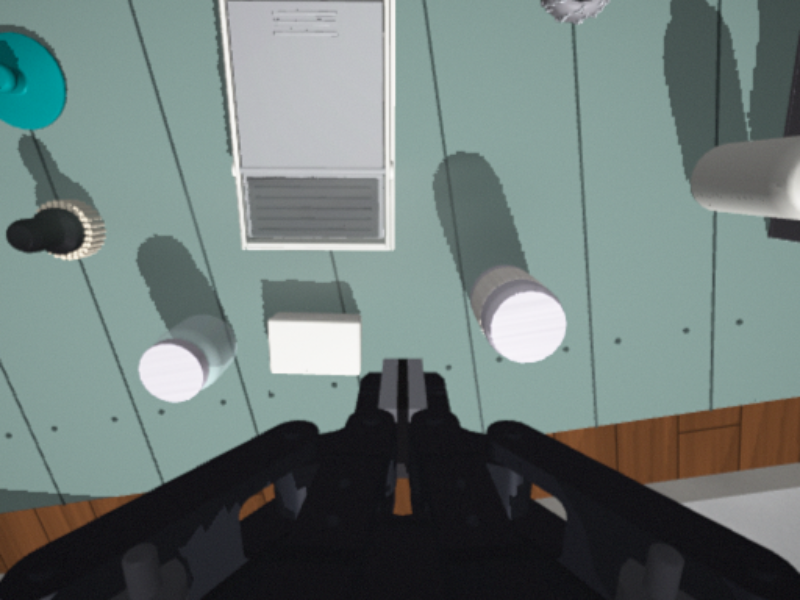

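The wrist view shows the tub upright in the picture, with rear rim corners at (244,248) and (393,249), pad ahead of it, and soap box, tin and jar behind. I overshot from lag, so I'll move back over the pad.

Call:
{"op": "step_arm", "data": {"rows": [{"tx":4,"ty":-7,"tz":3,"twist":0.5},{"tx":4,"ty":-7,"tz":6,"twist":0.5},{"tx":4,"ty":-7,"tz":6,"twist":0.5},{"tx":4,"ty":-7,"tz":6,"twist":0.5},{"tx":4,"ty":-7,"tz":6,"twist":0.5},{"tx":4,"ty":-7,"tz":6,"twist":0.5},{"tx":4,"ty":-7,"tz":6,"twist":0.5},{"tx":4,"ty":-7,"tz":6,"twist":0.5}]}}

```text
time_s: 2.82
tcp_pos: [0.6345, 0.0126, 0.25]
eef_rot: [0.001, 0.091, 0.996, 0.0]
force: [0.0, -0.4, 1.0]
gripper_width: -0.0
finger_force: 0.0
```

```bash
python3 -c "
from h import *
need(tub([.066,0,.12]),180+np.degrees(YAW))
im=ctrl.read_camera('wrist');cv2.imwrite('pics/w2.png',cv2.resize(im,(800,600)));need(tub([.066,0,.12]))"
```

```text
cm [ 0.48 -0.04 13.  ] twist -0.1 tcp [0.6345 0.0126 0.25  ] z [ 0.002  0.001 -1.   ] F [ 0.  -0.4  1. ] t 2.8167
cm [ 0.46 -0.04 12.97] twist 0 tcp [0.6344 0.0127 0.2497] z [ 0.001  0.    -1.   ] F [ 0.8 -0.  -0.2] t 2.8667
```

View pics/w2.png

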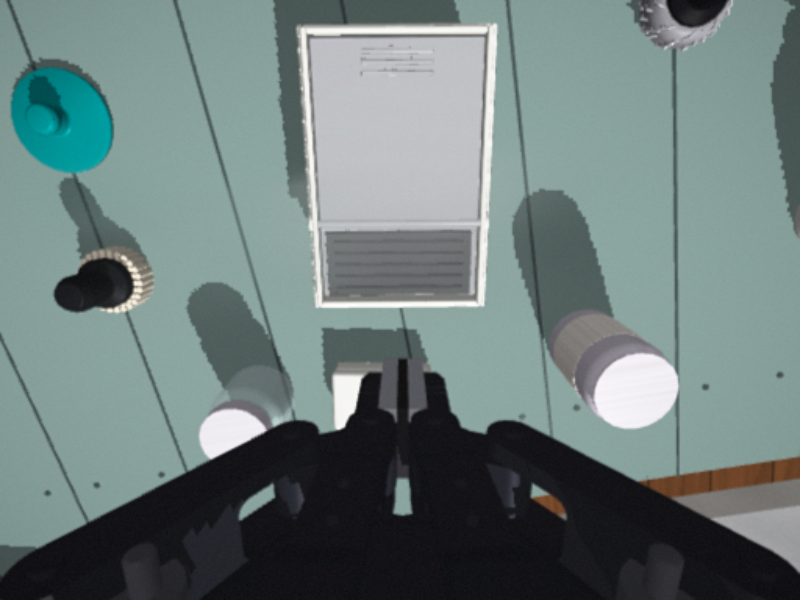

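Rim corners are at (297,24), (496,22), (485,305) and (317,306), with the scrubber at the top right (690,15).

```bash
cat >> h.py <<'E'
def wback(uv800,z):
    c=ctrl.calibration('wrist');K=np.array(c['intrinsics']);T=np.array(c['T_tool_cam']);s,p,R=st()
    out=[]
    for u in uv800:
        u=(np.array(u)+.5)/1.5625-.5
        C=p+R.apply(T[:3,3]);d=R.apply(T[:3,:3]@np.linalg.solve(K,[*u,1]));out.append(C+d*(z-C[2])/d[2])
    return np.array(out)
E
python3 - <<'E'
from h import *
W=wback([(297,24),(496,22),(485,305),(317,306)],.09);print(W.round(4),W.mean(0),[np.linalg.norm(W[i]-W[i-1]).round(4) for i in range(4)])
d=W[2]+W[3]-W[0]-W[1];print('yaw',np.arctan2(d[1],d[0]))
print(ctrl.observe()['qpos'])
E
```

```text
[[ 0.4558 -0.0263  0.09  ]
 [ 0.479   0.1059  0.09  ]
 [ 0.6754  0.0727  0.09  ]
 [ 0.6517 -0.0599  0.09  ]] [0.56547332 0.02310756 0.09      ] [np.float64(0.1988), np.float64(0.1342), np.float64(0.1992), np.float64(0.1347)]
yaw -0.1684722177606654
[ 3.34772495e-01  1.45009796e-01  2.96142920e-01 -2.47847176e-05
 -1.72075124e+00 -2.08749397e+00]
```

Call:
{"op": "step_arm", "data": {"rows": [{"tx":0.4,"ty":0,"tz":4,"twist":0},{"tx":0.4,"ty":0,"tz":8,"twist":0},{"tx":0.4,"ty":0,"tz":12,"twist":0},{"tx":0.4,"ty":0,"tz":14,"twist":0},{"tx":0.4,"ty":0,"tz":15,"twist":0},{"tx":0.4,"ty":0,"tz":16,"twist":0},{"tx":0.4,"ty":0,"tz":16.8,"twist":0},{"tx":0.4,"ty":0,"tz":17.4,"twist":0}]}}

```text
time_s: 3.53
tcp_pos: [0.6308, 0.0131, 0.0759]
eef_rot: [0.001, 0.091, 0.996, 0.0]
force: [0.2, -0.1, 0.5]
gripper_width: -0.0
finger_force: 0.0
```

Call:
{"op": "step_arm", "data": {"rows": [{"tx":0,"ty":0,"tz":0.4,"twist":0},{"tx":0,"ty":0,"tz":0.8,"twist":0},{"tx":0,"ty":0,"tz":1.2,"twist":0},{"tx":0,"ty":0,"tz":1.5,"twist":0},{"tx":0,"ty":0,"tz":1.8,"twist":0},{"tx":0,"ty":0,"tz":2.0,"twist":0},{"tx":0,"ty":0,"tz":2.0,"twist":0},{"tx":0,"ty":0,"tz":2.0,"twist":0}]}}

```text
time_s: 4.2
tcp_pos: [0.6299, 0.0128, 0.055]
eef_rot: [-0.0, 0.091, 0.996, -0.0]
force: [0.3, -0.2, -0.0]
gripper_width: -0.0
finger_force: 0.0
```

```bash
sed -i 's/^TUB=.*/TUB=np.array([.5655,.0235,0]);YAW=-.172/' h.py; python3 -c "
from h import *
need(tub([.066,0,.056]),180+np.degrees(YAW))
im=ctrl.read_camera('side');cv2.imwrite('pics/s1.png',cv2.resize(im[120:300,170:410],(800,600),interpolation=cv2.INTER_CUBIC))"
```

```text
cm [-0.07 -0.05 -0.1 ] twist -0.6 tcp [0.6299 0.0128 0.055 ] z [-0. -0. -1.] F [ 0.3 -0.2 -0. ] t 4.2
```

View pics/s1.png

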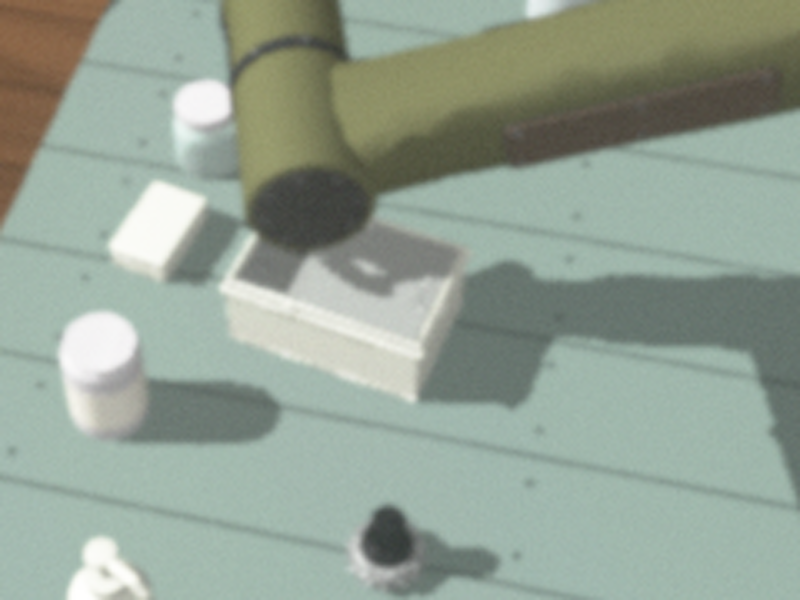

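The side picture shows the lid apparently still shut although the TCP reads 55 mm, with the gripper hidden behind the arm. I'll check with the wrist camera.

```bash
python3 -c "
from h import *
im=ctrl.read_camera('wrist');im2=ctrl.read_camera('side')
o=np.zeros((600,800,3),np.uint8);o[:384,:512]=im;o[400:600,:300]=im2[100:300,150:450];o[:384,512:]=ctrl.read_camera('top')[:,120:408]
cv2.imwrite('pics/w3.png',o);need(tub([.066,0,.056]))"
```

```text
cm [-0.06 -0.06 -0.07] twist 0 tcp [0.6301 0.0129 0.0553] z [ 0.  0. -1.] F [-0.7  0.4 -0.6] t 4.4
```

View pics/w3.png

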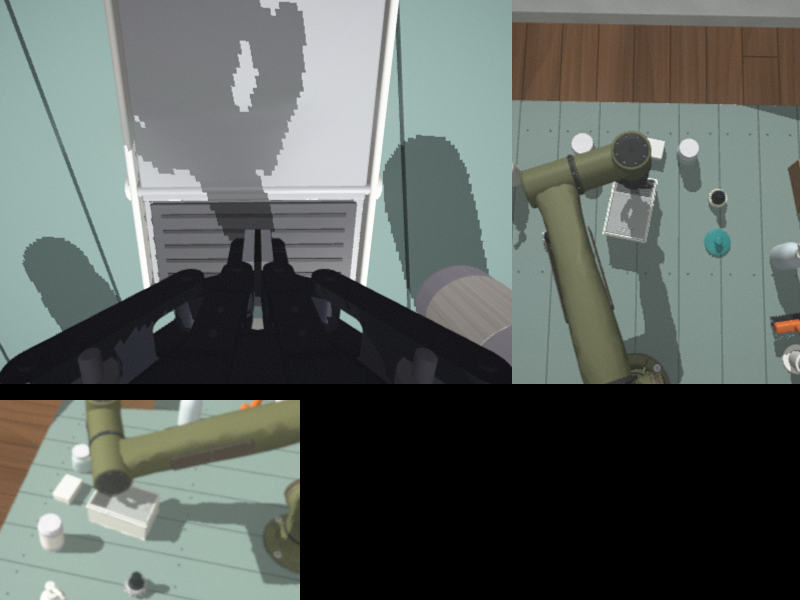

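The wrist view shows the lid flush, with the fingertips seemingly just above the pad and no force. I'll go on down slowly and watch the force.

Call:
{"op": "step_arm", "data": {"rows": [{"tx":0,"ty":0,"tz":0.15,"twist":0},{"tx":0,"ty":0,"tz":0.3,"twist":0},{"tx":0,"ty":0,"tz":0.45,"twist":0},{"tx":0,"ty":0,"tz":0.6,"twist":0},{"tx":0,"ty":0,"tz":0.75,"twist":0},{"tx":0,"ty":0,"tz":0.9,"twist":0},{"tx":0,"ty":0,"tz":1.0,"twist":0},{"tx":0,"ty":0,"tz":1.0,"twist":0}]}}

```text
time_s: 5.07
tcp_pos: [0.6297, 0.0129, 0.0446]
eef_rot: [-0.0, 0.091, 0.996, 0.0]
force: [0.4, 0.3, 2.5]
gripper_width: -0.002
finger_force: 1.4
```

```bash
cat >> h.py <<'E'
def look(n):
    im=ctrl.read_camera(n);np.save(f'cur_{n}.npy',im);return im
E
python3 - <<'E'
from h import *
need(tub([.066,0,.056]),180+np.degrees(YAW));s=ctrl.observe();print(s['joint_efforts'],s['finger_force'],s['gripper_width'],s['qpos'])
o=look('wrist');t=look('top');s0=look('side')
ref=np.load('top0.npy')
# does the raised lid's region differ
c=np.zeros((600,800,3),np.uint8);c[:384,:512]=o
c[390:600,:280]=cv2.resize(t[160:265,195:335],(280,210));c[390:600,300:580]=cv2.resize(s0[150:255,220:360],(280,210))
cv2.imwrite('pics/w4.png',c)
E
```

```text
cm [-0.09 -0.05 -1.14] twist -0.6 tcp [0.6297 0.0129 0.0446] z [-0.  0. -1.] F [0.4 0.3 2.5] t 5.0667
[-2.26052050e-01 -3.99115598e+01  3.21580517e+01  6.26780882e+00
 -1.09902851e-01  2.99544226e-03] 1.4151417184621096 -0.0016439968569977137 [ 3.37566465e-01  1.52609550e-01 -6.97228957e-02 -3.09859472e-04
 -1.34881340e+00 -2.09077871e+00]
```

View pics/w4.png

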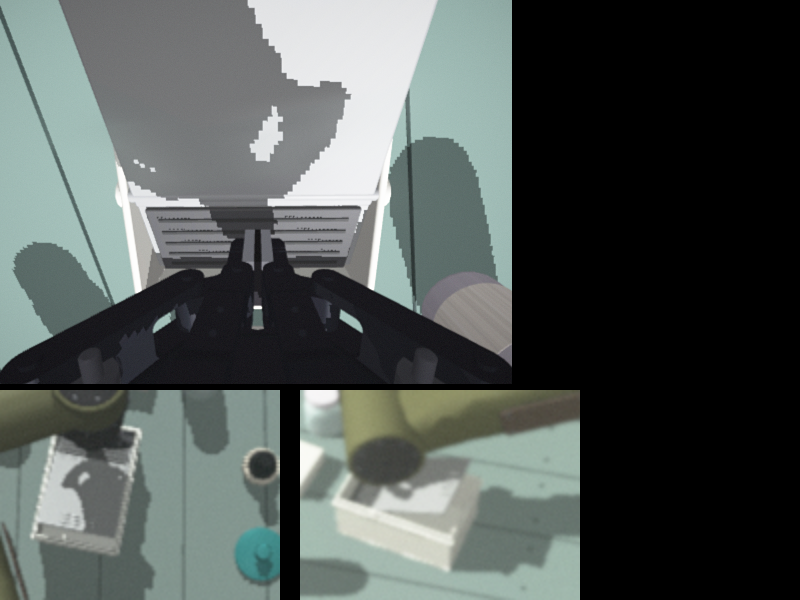

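The lid is tipping now: contact began at a reported TCP height of about 53 mm, so the real fingertips end roughly 36 mm short of the reported TCP. I'll keep pressing.

Call:
{"op": "step_arm", "data": {"rows": [{"tx":0,"ty":0,"tz":0.3,"twist":0},{"tx":0,"ty":0,"tz":0.6,"twist":0},{"tx":0,"ty":0,"tz":0.9,"twist":0},{"tx":0,"ty":0,"tz":1.2,"twist":0},{"tx":0,"ty":0,"tz":1.5,"twist":0},{"tx":0,"ty":0,"tz":1.8,"twist":0},{"tx":0,"ty":0,"tz":2.0,"twist":0},{"tx":0,"ty":0,"tz":2.0,"twist":0}]}}

```text
time_s: 5.88
tcp_pos: [0.6294, 0.0128, 0.0239]
eef_rot: [-0.001, 0.091, 0.996, 0.0]
force: [2.1, 1.2, 0.5]
gripper_width: 0.001
finger_force: 0.7
```

Call:
{"op": "step_arm", "data": {"rows": [{"tx":0,"ty":0,"tz":0.1,"twist":0},{"tx":0,"ty":0,"tz":0.2,"twist":0},{"tx":0,"ty":0,"tz":0.3,"twist":0},{"tx":0,"ty":0,"tz":0.4,"twist":0},{"tx":0,"ty":0,"tz":0.5,"twist":0},{"tx":0,"ty":0,"tz":0.5,"twist":0},{"tx":0,"ty":0,"tz":0.5,"twist":0},{"tx":0,"ty":0,"tz":0.5,"twist":0}]}}

```text
time_s: 6.55
tcp_pos: [0.631, 0.0128, 0.0212]
eef_rot: [0.001, 0.091, 0.996, 0.0]
force: [3.4, -0.3, 5.6]
gripper_width: -0.001
finger_force: 2.7
```

Call:
{"op": "step_arm", "data": {"rows": [{"tx":0,"ty":0,"tz":0.1,"twist":0},{"tx":0,"ty":0,"tz":0.2,"twist":0},{"tx":0,"ty":0,"tz":0.3,"twist":0},{"tx":0,"ty":0,"tz":0.3,"twist":0},{"tx":0,"ty":0,"tz":0.3,"twist":0},{"tx":0,"ty":0,"tz":0.3,"twist":0},{"tx":0,"ty":0,"tz":0.3,"twist":0},{"tx":0,"ty":0,"tz":0.3,"twist":0}]}}

```text
time_s: 7.22
tcp_pos: [0.6321, 0.0127, 0.0195]
eef_rot: [0.003, 0.091, 0.996, 0.0]
force: [3.6, -1.2, 6.8]
gripper_width: -0.001
finger_force: 3.9
```

Call:
{"op": "step_arm", "data": {"rows": [{"tx":0,"ty":0,"tz":-4,"twist":0},{"tx":0,"ty":0,"tz":-8,"twist":0},{"tx":0,"ty":0,"tz":-12,"twist":0},{"tx":0,"ty":0,"tz":-16,"twist":0},{"tx":0,"ty":0,"tz":-20,"twist":0},{"tx":0,"ty":0,"tz":-24,"twist":0},{"tx":0,"ty":0,"tz":-26,"twist":0},{"tx":0,"ty":0,"tz":-26,"twist":0}], "grip": -1}}

```text
time_s: 7.88
tcp_pos: [0.6309, 0.0126, 0.2829]
eef_rot: [0.004, 0.091, 0.996, 0.001]
force: [0.5, 0.2, 1.4]
gripper_width: 1.003
finger_force: 0.0
```

Call:
{"op": "step_arm", "data": {"rows": [{"tx":-4,"ty":0,"tz":0,"twist":0},{"tx":-8,"ty":0,"tz":0,"twist":0},{"tx":-12,"ty":0,"tz":0,"twist":0},{"tx":-16,"ty":0,"tz":0,"twist":0},{"tx":-20,"ty":0,"tz":0,"twist":0},{"tx":-20,"ty":0,"tz":0,"twist":0},{"tx":-20,"ty":0,"tz":0,"twist":0},{"tx":-20,"ty":0,"tz":0,"twist":0}]}}

```text
time_s: 8.55
tcp_pos: [0.8284, -0.0234, 0.2673]
eef_rot: [-0.005, 0.091, 0.996, -0.001]
force: [0.9, 0.7, -4.2]
gripper_width: 1.002
finger_force: 0.0
```

Run:
```python
from h import *
need(tub([.066,0,.3]),180+np.degrees(YAW));print(np.round(ctrl.observe()['qpos'],3))
a=look('top');b=look('side');look('wrist')
c=np.zeros((600,800,3),np.uint8)
c[:600,:400]=cv2.resize(a[150:270,200:280],(400,600),interpolation=cv2.INTER_CUBIC);c[:400,400:]=cv2.resize(b[150:250,220:320],(400,400),interpolation=cv2.INTER_CUBIC)
cv2.imwrite('pics/lid.png',c)
```

```text
cm [20.14 -0.1  -3.05] twist -0.6 tcp [ 0.8284 -0.0234  0.2673] z [-0.011 -0.    -1.   ] F [ 0.9  0.7 -4.2] t 8.55
[ 2.100e-01  9.480e-01  1.446e+00 -2.000e-03 -2.080e+00 -1.965e+00]
```

View pics/lid.png

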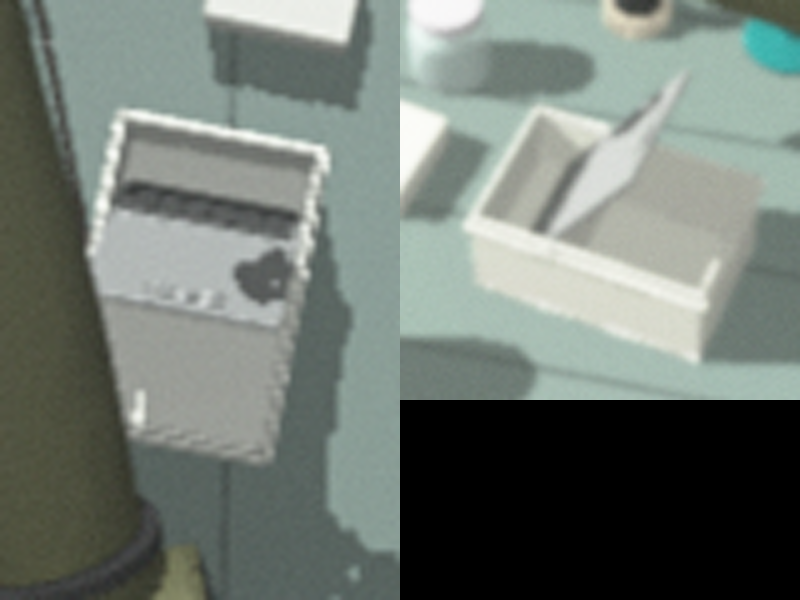

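The lid stands fully raised, its front end at about (685,75) in the side crop, and the tub's compartment is clear. The moves only shift and twist, so I'll test what the arm does to the tool's lean past its reach.

Call:
{"op": "step_arm", "data": {"rows": [{"tx":-3,"ty":0,"tz":0,"twist":0},{"tx":-6,"ty":0,"tz":0,"twist":0},{"tx":-9,"ty":0,"tz":0,"twist":0},{"tx":-12,"ty":0,"tz":0,"twist":0},{"tx":-15,"ty":0,"tz":0,"twist":0},{"tx":-15,"ty":0,"tz":0,"twist":0},{"tx":-15,"ty":0,"tz":0,"twist":0},{"tx":-15,"ty":0,"tz":0,"twist":0}]}}

```text
time_s: 9.37
tcp_pos: [0.8711, -0.0446, 0.2237]
eef_rot: [0.018, 0.091, 0.996, 0.0]
force: [-0.1, -0.8, 0.4]
gripper_width: 1.003
finger_force: 0.0
```

Run:
```python
from h import *
need(tub([.066,0,.3]),180+np.degrees(YAW));print(np.round(ctrl.observe()['qpos'],3))
```

```text
cm [24.41  1.25 -8.48] twist -0.6 tcp [ 0.8711 -0.0446  0.2237] z [ 0.035 -0.003 -0.999] F [-0.1 -0.8  0.4] t 9.3667
[ 0.18   1.03   1.49   0.01  -1.997 -1.929]
```

Call:
{"op": "step_arm", "data": {"rows": [{"tx":-20,"ty":0,"tz":-15,"twist":0},{"tx":-20,"ty":0,"tz":-15,"twist":0},{"tx":-20,"ty":0,"tz":-15,"twist":0},{"tx":-20,"ty":0,"tz":-15,"twist":0},{"tx":-20,"ty":0,"tz":-15,"twist":0},{"tx":-20,"ty":0,"tz":-15,"twist":0},{"tx":-20,"ty":0,"tz":-15,"twist":0},{"tx":-20,"ty":0,"tz":-15,"twist":0}]}}

```text
time_s: 10.03
tcp_pos: [0.8668, -0.0624, 0.2556]
eef_rot: [0.036, 0.091, 0.995, 0.0]
force: [0.4, 0.2, -0.3]
gripper_width: 1.001
finger_force: 0.0
```

Run:
```python
from h import *
need(tub([.066,0,.3]),180+np.degrees(YAW));print(np.round(ctrl.observe()['qpos'],3))
```

```text
cm [24.22  3.09 -6.15] twist -0.6 tcp [ 0.8668 -0.0624  0.2556] z [ 0.071 -0.006 -0.997] F [ 0.4  0.2 -0.3] t 10.0333
[ 0.164  0.995  1.491  0.019 -1.997 -1.909]
```

Call:
{"op": "step_arm", "data": {"rows": [{"tx":4,"ty":-0.5,"tz":0,"twist":0},{"tx":8,"ty":-1,"tz":0,"twist":0},{"tx":12,"ty":-1.5,"tz":0,"twist":0},{"tx":12,"ty":-1.5,"tz":0,"twist":0},{"tx":12,"ty":-1.5,"tz":0,"twist":0},{"tx":12,"ty":-1.5,"tz":0,"twist":0},{"tx":12,"ty":-1.5,"tz":0,"twist":0},{"tx":12,"ty":-1.5,"tz":0,"twist":0}]}}

```text
time_s: 10.7
tcp_pos: [0.7463, -0.0553, 0.2483]
eef_rot: [0.037, 0.091, 0.995, 0.0]
force: [0.0, -1.0, -0.1]
gripper_width: 1.002
finger_force: 0.0
```

Run:
```python
from h import *
need(tub([.066,0,.3]),180+np.degrees(YAW));print(np.round(ctrl.observe()['qpos'],3))
```

```text
cm [12.2   4.59 -6.04] twist -0.6 tcp [ 0.7463 -0.0553  0.2483] z [ 0.073 -0.006 -0.997] F [ 0.  -1.  -0.1] t 10.7
[ 0.202  0.39   0.577  0.021 -1.687 -1.952]
```

The lean persists in the commanded pose: it gained about 2° per pushed call, and 18–20° is enough to clear the lid. I'll ratchet on, keeping aligned with the radial.

Call:
{"op": "step_arm", "data": {"rows": [{"tx":-4,"ty":-3,"tz":-4,"twist":0},{"tx":-8,"ty":-6,"tz":-4,"twist":0},{"tx":-12,"ty":-9,"tz":-4,"twist":0},{"tx":-30,"ty":-9,"tz":-20,"twist":0},{"tx":-30,"ty":-9,"tz":-20,"twist":0},{"tx":-30,"ty":-9,"tz":-20,"twist":0},{"tx":-30,"ty":-9,"tz":-20,"twist":0},{"tx":-30,"ty":-9,"tz":-20,"twist":0}]}}

```text
time_s: 11.37
tcp_pos: [0.8299, -0.1485, 0.3174]
eef_rot: [0.051, 0.091, 0.995, -0.002]
force: [-0.7, 0.8, 0.5]
gripper_width: 1.0
finger_force: 0.0
```

Call:
{"op": "step_arm", "data": {"rows": [{"tx":-30,"ty":0,"tz":0,"twist":0},{"tx":-30,"ty":0,"tz":0,"twist":0},{"tx":-30,"ty":0,"tz":0,"twist":0},{"tx":-30,"ty":0,"tz":0,"twist":0},{"tx":-30,"ty":0,"tz":0,"twist":0},{"tx":-30,"ty":0,"tz":0,"twist":0},{"tx":-30,"ty":0,"tz":0,"twist":0},{"tx":-30,"ty":0,"tz":0,"twist":0}]}}

```text
time_s: 12.03
tcp_pos: [0.8889, -0.1595, 0.2469]
eef_rot: [0.072, 0.091, 0.993, -0.004]
force: [0.2, -0.4, 0.4]
gripper_width: 1.0
finger_force: 0.0
```

Run:
```python
from h import *
need(tub([.066,0,.3]),180+np.degrees(YAW));print(np.round(ctrl.observe()['qpos'],3))
```

```text
cm [27.48 12.23 -9.26] twist -0.6 tcp [ 0.8889 -0.1595  0.2469] z [ 0.142 -0.02  -0.99 ] F [ 0.2 -0.4  0.4] t 12.0333
[ 0.054  1.012  1.492  0.029 -1.91  -1.796]
```

Call:
{"op": "step_arm", "data": {"rows": [{"tx":-30,"ty":0,"tz":-20,"twist":0},{"tx":-30,"ty":0,"tz":-20,"twist":0},{"tx":-30,"ty":0,"tz":-20,"twist":0},{"tx":-30,"ty":0,"tz":-20,"twist":0},{"tx":-30,"ty":0,"tz":-20,"twist":0},{"tx":-30,"ty":0,"tz":-20,"twist":0},{"tx":-30,"ty":0,"tz":-20,"twist":0},{"tx":-30,"ty":0,"tz":-20,"twist":0}]}}

```text
time_s: 12.7
tcp_pos: [0.8799, -0.159, 0.2887]
eef_rot: [0.09, 0.091, 0.992, -0.006]
force: [-0.5, 0.5, 0.2]
gripper_width: 1.001
finger_force: 0.0
```

Call:
{"op": "step_arm", "data": {"rows": [{"tx":-30,"ty":0,"tz":-5,"twist":0},{"tx":-30,"ty":0,"tz":-5,"twist":0},{"tx":-30,"ty":0,"tz":-5,"twist":0},{"tx":-30,"ty":0,"tz":-5,"twist":0},{"tx":-30,"ty":0,"tz":-5,"twist":0},{"tx":-30,"ty":0,"tz":-5,"twist":0},{"tx":-30,"ty":0,"tz":-5,"twist":0},{"tx":-30,"ty":0,"tz":-5,"twist":0}]}}

```text
time_s: 13.37
tcp_pos: [0.9128, -0.1657, 0.2582]
eef_rot: [0.108, 0.091, 0.99, -0.008]
force: [0.5, 0.3, 0.2]
gripper_width: 0.999
finger_force: 0.0
```

Run:
```python
from h import *
need(tub([.066,0,.3]),180+np.degrees(YAW));print(np.round(ctrl.observe()['qpos'],4))
```

```text
cm [ 29.37  12.38 -10.72] twist -0.7 tcp [ 0.9128 -0.1657  0.2582] z [ 0.213 -0.035 -0.976] F [0.5 0.3 0.2] t 13.3667
[ 0.0533  1.0075  1.4908  0.0482 -1.8411 -1.7894]
```

Call:
{"op": "step_arm", "data": {"rows": [{"tx":-30,"ty":0,"tz":-20,"twist":0},{"tx":-30,"ty":0,"tz":-20,"twist":0},{"tx":-30,"ty":0,"tz":-20,"twist":0},{"tx":-30,"ty":0,"tz":-20,"twist":0},{"tx":-30,"ty":0,"tz":-20,"twist":0},{"tx":-30,"ty":0,"tz":-20,"twist":0},{"tx":-30,"ty":0,"tz":-20,"twist":0},{"tx":-30,"ty":0,"tz":-20,"twist":0}]}}

```text
time_s: 14.03
tcp_pos: [0.8968, -0.1634, 0.3119]
eef_rot: [0.127, 0.091, 0.988, -0.01]
force: [-0.6, 0.8, -0.9]
gripper_width: 0.994
finger_force: 0.0
```

Call:
{"op": "step_arm", "data": {"rows": [{"tx":-30,"ty":0,"tz":-8,"twist":0},{"tx":-30,"ty":0,"tz":-8,"twist":0},{"tx":-30,"ty":0,"tz":-8,"twist":0},{"tx":-30,"ty":0,"tz":-8,"twist":0},{"tx":-30,"ty":0,"tz":-8,"twist":0},{"tx":-30,"ty":0,"tz":-8,"twist":0},{"tx":-30,"ty":0,"tz":-8,"twist":0},{"tx":-30,"ty":0,"tz":-8,"twist":0}]}}

```text
time_s: 14.7
tcp_pos: [0.9162, -0.1674, 0.3067]
eef_rot: [0.146, 0.091, 0.985, -0.012]
force: [0.5, -0.6, 0.9]
gripper_width: 1.0
finger_force: 0.0
```

Call:
{"op": "step_arm", "data": {"rows": [{"tx":-30,"ty":0,"tz":-20,"twist":0},{"tx":-30,"ty":0,"tz":-20,"twist":0},{"tx":-30,"ty":0,"tz":-20,"twist":0},{"tx":-30,"ty":0,"tz":-20,"twist":0},{"tx":-30,"ty":0,"tz":-20,"twist":0},{"tx":-30,"ty":0,"tz":-20,"twist":0},{"tx":-30,"ty":0,"tz":-20,"twist":0},{"tx":-30,"ty":0,"tz":-20,"twist":0}]}}

```text
time_s: 15.37
tcp_pos: [0.8948, -0.1637, 0.3642]
eef_rot: [0.165, 0.09, 0.982, -0.014]
force: [-0.7, -0.6, 0.5]
gripper_width: 1.0
finger_force: 0.0
```

Call:
{"op": "step_arm", "data": {"rows": [{"tx":-30,"ty":0,"tz":-15,"twist":0},{"tx":-30,"ty":0,"tz":-15,"twist":0},{"tx":-30,"ty":0,"tz":-15,"twist":0},{"tx":-30,"ty":0,"tz":-15,"twist":0},{"tx":-30,"ty":0,"tz":-15,"twist":0},{"tx":-30,"ty":0,"tz":-15,"twist":0},{"tx":-30,"ty":0,"tz":-15,"twist":0},{"tx":-30,"ty":0,"tz":-15,"twist":0}]}}

```text
time_s: 16.03
tcp_pos: [0.8891, -0.163, 0.3948]
eef_rot: [0.183, 0.09, 0.979, -0.016]
force: [-0.7, -0.1, 0.4]
gripper_width: 0.997
finger_force: 0.0
```

```bash
cat >> h.py <<'E'
def axes():
    s,p,R=st();print('x',R.apply([1,0,0]).round(3),'y',R.apply([0,1,0]).round(3),'z',R.apply([0,0,1]).round(3),'q',np.round(s['qpos'],3))
SCR=np.array([.4725,.2715])
E
python3 - <<'E'
from h import *
s,p,R=st();axes();need(tub([.066,0,.3]))
u=R.apply([0,0,1])
# target: grasp axis through scrubber knob; reported TCP = knob point(z=.06)+.055*u -> hover 15 cm back along tool
P=np.array([*SCR,.058])+.055*u
need(P-.15*u);print(P)
E
```

```text
x [-0.917  0.171 -0.362] y [0.183 0.983 0.001] z [ 0.356 -0.065 -0.932] q [ 0.077  0.864  1.49   0.095 -1.837 -1.79 ]
cm [30.12 12.49 -1.5 ] twist 0 tcp [ 0.8891 -0.163   0.3948] z [ 0.356 -0.065 -0.932] F [-0.7 -0.1  0.4] t 16.0333
cm [57.78 35.07  4.26] twist 0 tcp [ 0.8891 -0.163   0.3948] z [ 0.356 -0.065 -0.932] F [-0.7 -0.1  0.4] t 16.0333
[0.49206976 0.26793701 0.00672301]
```

Call:
{"op": "step_arm", "data": {"rows": [{"tx":3,"ty":2,"tz":-1,"twist":0},{"tx":6,"ty":4.2,"tz":-2.2,"twist":0},{"tx":9,"ty":6.4,"tz":-3.4,"twist":0},{"tx":12,"ty":8.6,"tz":-4.6,"twist":0},{"tx":15,"ty":10.8,"tz":-5.8,"twist":0},{"tx":18,"ty":13,"tz":-7,"twist":0},{"tx":21,"ty":15,"tz":-8,"twist":0},{"tx":24,"ty":17.2,"tz":-9.3,"twist":0}]}}

```text
time_s: 16.7
tcp_pos: [0.696, 0.0245, 0.3944]
eef_rot: [0.183, 0.09, 0.979, -0.016]
force: [0.5, 2.0, 1.1]
gripper_width: 0.996
finger_force: 0.0
```

Call:
{"op": "step_arm", "data": {"rows": [{"tx":3,"ty":2.2,"tz":-1.2,"twist":0},{"tx":6,"ty":4.4,"tz":-2.4,"twist":0},{"tx":9,"ty":6.6,"tz":-3.5,"twist":0},{"tx":12,"ty":8.8,"tz":-4.7,"twist":0},{"tx":15,"ty":11,"tz":-5.8,"twist":0},{"tx":18,"ty":13.2,"tz":-7,"twist":0},{"tx":21,"ty":15.4,"tz":-8.1,"twist":0},{"tx":24,"ty":17.6,"tz":-9.3,"twist":0}]}}

```text
time_s: 17.37
tcp_pos: [0.4755, 0.2443, 0.3949]
eef_rot: [0.184, 0.09, 0.979, -0.016]
force: [0.7, 0.8, 0.1]
gripper_width: 1.002
finger_force: 0.0
```

Run:
```python
from h import *
axes();s,p,R=st();u=R.apply([0,0,1]);P=np.array([*SCR,.060])+.057*u
need(P-.15*u)
im=look('wrist')
# predict scrubber knob pixel
def wproj(X):
    c=ctrl.calibration('wrist');K=np.array(c['intrinsics']);T=np.array(c['T_tool_cam'])
    q=K@(T[:3,:3].T@(R.inv().apply(np.array(X)-p)-T[:3,3]));return q[:2]/q[2]
print(wproj([*SCR,.076]),wproj([*SCR,0]))
g=im.max(2);u0,v0=wproj([*SCR,.06]).astype(int);
n,l,st_,c=cv2.connectedComponentsWithStats((g<45).astype(np.uint8));
for i in range(1,n):
    if st_[i,4]>150:print(st_[i],c[i].round(1))
```

```text
x [-0.916  0.171 -0.362] y [0.183 0.983 0.002] z [ 0.356 -0.064 -0.932] q [ 1.11  -0.305 -0.03   0.36  -1.728 -2.786]
cm [12.86  2.55 21.64] twist 0 tcp [0.4755 0.2443 0.3949] z [ 0.356 -0.064 -0.932] F [0.7 0.8 0.1] t 17.3667
[273.54533012  76.81856149] [271.47025955  64.7245009 ]
[263  54  27  30 635] [275.7  68. ]
[ 21 172  32  27 525] [ 35.6 185.2]
[    0   241   512   143 38997] [256.1 336.6]
```

Call:
{"op": "step_arm", "data": {"rows": [{"tx":2,"ty":0.4,"tz":4,"twist":0},{"tx":4,"ty":0.8,"tz":7,"twist":0},{"tx":6,"ty":1.2,"tz":10,"twist":0},{"tx":8,"ty":1.6,"tz":13,"twist":0},{"tx":10,"ty":2,"tz":16,"twist":0},{"tx":11.5,"ty":2,"tz":19,"twist":0},{"tx":11.5,"ty":2,"tz":19.5,"twist":0},{"tx":11.5,"ty":2,"tz":19.5,"twist":0}]}}

```text
time_s: 18.08
tcp_pos: [0.4485, 0.2672, 0.1714]
eef_rot: [0.181, 0.087, 0.98, -0.017]
force: [0.0, 0.0, 1.3]
gripper_width: 0.998
finger_force: 0.0
```

```bash
cat >> h.py <<'E'
def wproj(X):
    s,p,R=st();c=ctrl.calibration('wrist');K=np.array(c['intrinsics']);T=np.array(c['T_tool_cam'])
    q=(R.inv().apply(np.atleast_2d(X)-p)-T[:3,3])@T[:3,:3]@K.T;return q[:,:2]/q[:,2:]
def circ(c,r,z):
    a=np.linspace(0,2*np.pi,60);return np.c_[c[0]+r*np.cos(a),c[1]+r*np.sin(a),np.full(60,z)]
E
python3 - <<'E'
from h import *
axes();s,p,R=st();u=R.apply([0,0,1])
q=wproj(circ(SCR,.016,.076));q2=wproj(circ(SCR,.035,.028))
im=look('wrist')
o=cv2.resize(im,(800,600))
for a,col in((q,(0,0,255)),(q2,(0,255,255))):cv2.polylines(o,[np.int32(a*1.5625)],True,col,1)
cv2.imwrite('pics/pick.png',o)
n,l,s_,c=cv2.connectedComponentsWithStats((im.max(2)<45).astype(np.uint8))
for i in range(1,n):
    if s_[i,4]>150:print(s_[i],c[i].round(1))
print(q.min(0),q.max(0))
need(np.array([*SCR,.060])+.057*u)
E
```

```text
x [-0.92   0.165 -0.357] y [ 0.177  0.984 -0.002] z [ 0.351 -0.065 -0.934] q [ 1.192 -0.433 -0.537  0.363 -1.404 -2.99 ]
[    0   241   512   143 38820] [257.7 336.5]
[250.00555833 158.82140404] [282.03230771 185.75380933]
cm [ 2.02  0.72 17.15] twist 0 tcp [0.4492 0.268  0.1741] z [ 0.353 -0.063 -0.934] F [-0.6 -0.3  1.1] t 18.1333
```

View pics/pick.png

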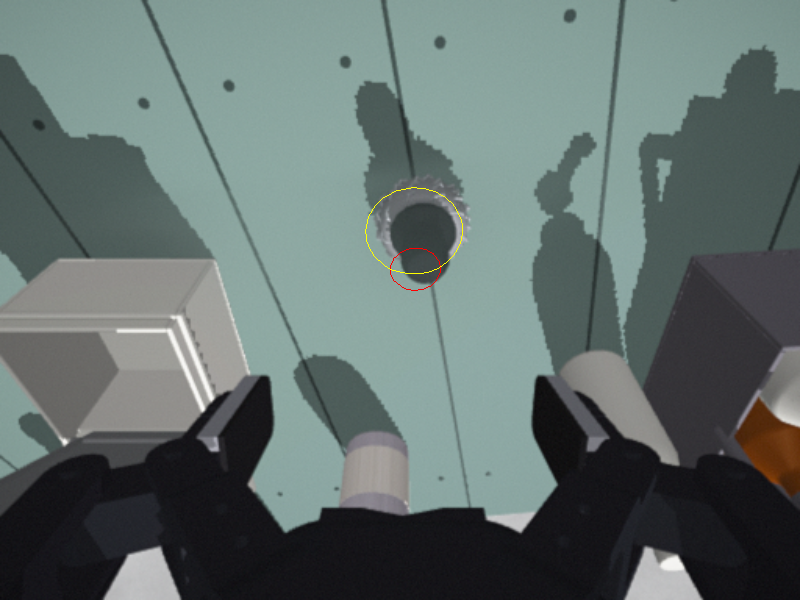

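The wrist view shows the scrubber's knob top at about (426,262) against a predicted (416,269), a few mm off, with both fingers open below it and the dispenser, tin and tub clear. Joint 6 is at its limit, so I'll twist back slightly.

Run:
```python
from h import *
W=wback([(426,262),(403,262),(449,262)],.076);print(W.round(4));print(wback([(424,231)],.028))
s,p,R=st();u=R.apply([0,0,1]);need(np.array([*W[0][:2],.060])+.057*u)
```

```text
[[0.4702 0.2797 0.076 ]
 [0.4676 0.2653 0.076 ]
 [0.4729 0.2942 0.076 ]]
[[0.47386376 0.27985896 0.028     ]]
cm [ 2.35  1.51 17.02] twist 0 tcp [0.4492 0.268  0.1741] z [ 0.353 -0.063 -0.934] F [-0.6 -0.3  1.1] t 18.1333
```

Call:
{"op": "step_arm", "data": {"rows": [{"tx":0,"ty":0,"tz":0,"twist":-3},{"tx":0,"ty":0,"tz":0,"twist":-6},{"tx":0,"ty":0,"tz":0,"twist":-8},{"tx":0,"ty":0,"tz":0,"twist":-8},{"tx":0,"ty":0,"tz":0,"twist":-8},{"tx":0,"ty":0,"tz":0,"twist":-8},{"tx":0,"ty":0,"tz":0,"twist":-8},{"tx":0,"ty":0,"tz":0,"twist":-8}]}}

```text
time_s: 18.8
tcp_pos: [0.4488, 0.2683, 0.1731]
eef_rot: [0.18, 0.019, 0.983, -0.028]
force: [-0.9, 1.3, -0.0]
gripper_width: 0.999
finger_force: 0.0
```

Run:
```python
from h import *
axes();s,p,R=st();u=R.apply([0,0,1])
for S in([.4725,.2715],[.469,.276]):need(np.array([*S,.060])+.057*u)
im=look('wrist');g=im.max(2)
# knob: dark in region rows 120-190
m=(g[100:200,200:330]<75).astype(np.uint8);n,l,s_,c=cv2.connectedComponentsWithStats(m)
for i in range(1,n):
    if s_[i,4]>100:print(s_[i]+[200,100,0,0,0],c[i]+[200,100])
for r in range(135,185,4):
    k=np.where(m[r-100])[0]; print(r,(k.min()+200,k.max()+200,len(k)) if len(k) else None,end=' ')
```

```text
x [-0.935  0.027 -0.354] y [ 0.048  0.998 -0.048] z [ 0.352 -0.062 -0.934] q [ 1.192 -0.434 -0.535  0.363 -1.404 -2.851]
cm [ 1.8   0.98 17.08] twist 0 tcp [0.4488 0.2683 0.1731] z [ 0.352 -0.062 -0.934] F [-0.9  1.3 -0. ] t 18.8
cm [ 2.14  1.41 16.92] twist 0 tcp [0.4488 0.2683 0.1731] z [ 0.352 -0.062 -0.934] F [-0.9  1.3 -0. ] t 18.8
[ 253  131   40   50 1297] [272.46800308 151.26445644]
135 (np.int64(260), np.int64(285), 26) 139 (np.int64(256), np.int64(289), 34) 143 (np.int64(254), np.int64(291), 38) 147 (np.int64(253), np.int64(292), 40) 151 (np.int64(253), np.int64(292), 40) 155 (np.int64(254), np.int64(291), 38) 159 (np.int64(255), np.int64(289), 35) 163 (np.int64(258), np.int64(287), 30) 167 (np.int64(258), np.int64(287), 18) 171 (np.int64(259), np.int64(286), 10) 175 (np.int64(261), np.int64(283), 7) 179 (np.int64(266), np.int64(278), 9) 183 None
```

Run:
```python
from h import *
def f(v):
    a=wproj(circ(v,.024,.034));b=wproj(circ(v,.016,.076))
    return [(a[:,0].min()+a[:,0].max())/2-272.5,a[:,0].max()-a[:,0].min()-40,a[:,1].min()-130.7,b[:,1].max()-181,(b[:,0].min()+b[:,0].max())/2-272.5]
r=least_squares(f,[.472,.275]);print(r.x,r.fun.round(1))
s,p,R=st();u=R.apply([0,0,1]);need(np.array([*r.x,.060])+.057*u)
```

```text
[0.46877158 0.27762072] [ 0.1  3.2 -1.4  1.9 -0.2]
cm [ 2.15  1.58 16.89] twist 0 tcp [0.4487 0.2683 0.1729] z [ 0.352 -0.062 -0.934] F [-0.5 -0.2  1. ] t 18.85
```

Call:
{"op": "step_arm", "data": {"rows": [{"tx":2.1,"ty":1.6,"tz":2,"twist":0},{"tx":2.1,"ty":1.6,"tz":5,"twist":0},{"tx":2.1,"ty":1.6,"tz":8,"twist":0},{"tx":2.1,"ty":1.6,"tz":11,"twist":0},{"tx":2.1,"ty":1.6,"tz":14,"twist":0},{"tx":2.1,"ty":1.6,"tz":15.5,"twist":0},{"tx":2.1,"ty":1.6,"tz":16.4,"twist":0},{"tx":2.1,"ty":1.6,"tz":16.4,"twist":0}]}}

```text
time_s: 19.52
tcp_pos: [0.4872, 0.2731, 0.0092]
eef_rot: [0.179, 0.019, 0.983, -0.03]
force: [-0.4, -0.2, 0.1]
gripper_width: 1.003
finger_force: 0.0
```

Run:
```python
from h import *
axes();s,p,R=st();u=R.apply([0,0,1]);need(np.array([.469,.2775,.060])+.057*u)
im=look('wrist');g=im.max(2)
np.set_printoptions(linewidth=250)
print(cv2.resize(g,(64,48),interpolation=cv2.INTER_AREA)[14:36,14:52])
```

```text
x [-0.935  0.027 -0.352] y [ 0.048  0.997 -0.052] z [ 0.35  -0.066 -0.934] q [ 1.102 -0.262 -0.718  0.406 -1.046 -2.905]
cm [-0.07  0.08  0.29] twist 0 tcp [0.4872 0.2731 0.0092] z [ 0.35  -0.066 -0.934] F [-0.4 -0.2  0.1] t 19.5167
[[182 183 183 183 183 184 183 183 183 182 181 180 130 112 111 109 109 105  91 111 124 170 180 181 181 182 182 182 183 183 183 183 183 183 183 182 182 182]
 [183 183 183 183 183 183 183 183 182 181 180 178 141 113 111 109 108 105  86 109 110 118 170 180 181 181 182 183 183 183 184 184 184 183 183 183 183 182]
 [183 183 184 184 184 184 184 183 182 181 181 172 118 112 110 108 108 107  85 109 111 113 115 153 180 181 182 183 184 184 184 184 184 184 184 183 183 182]
 [183 184 184 184 184 184 184 183 183 182 180 148 116 113 111 110 108 107  87 109 110 112 115 122 162 182 183 184 184 184 185 185 184 184 184 184 183 183]
 [184 184 184 184 184 184 184 184 183 182 181 131 116 114 111 109 108 107  86 108 109 111 113 114 153 182 183 184 185 185 185 185 184 184 184 184 183 183]
 [184 184 185 184 185 184 184 184 183 182 180 122 116 114 111 109 113 108  95 108 114 111 11
[... 1843 characters left out ...]
20  20  20  19 150 186 186 186 186 185 140  20  57 113 109 122 102 102 102 102]
 [183 183 126  60 105  38  24  55 185 185 185 185 186 186 124  19  20  21  21  21  20  19 127 186 186 185 185 185 125  20  21  81  92  47 100 102 102 101]
 [183 146  50 106  59  24  24  42 185 185 185 185 185 185  94  21  21  22  22  21  21  20 115 185 185 185 185 184 111  20  20  28 100  77  55 101 101 101]
 [138  47  99  86  24  24  24  54 184 185 185 185 185 185  70  21  21  23  24  22  22  22 109 185 185 185 185 185 123  20  20  20  47 109  60  63 101 101]
 [ 31  32 104 107  24  24  24 115 184 184 184 185 185 185 100  24  35  42  47  46  32  23 130 185 184 184 184 184 172  29  20  20  30 135  50  27  39  64]]
```

Call:
{"op": "step_arm", "data": {"rows": [{"tx":0,"ty":0,"tz":0,"twist":0},{"tx":0,"ty":0,"tz":0,"twist":0},{"tx":0,"ty":0,"tz":0,"twist":0},{"tx":0,"ty":0,"tz":0,"twist":0},{"tx":0,"ty":0,"tz":0,"twist":0},{"tx":0,"ty":0,"tz":0,"twist":0},{"tx":0,"ty":0,"tz":0,"twist":0},{"tx":0,"ty":0,"tz":0,"twist":0}], "grip": 1, "squeeze": 35}}

```text
time_s: 20.23
tcp_pos: [0.4881, 0.2756, 0.0127]
eef_rot: [0.18, 0.019, 0.983, -0.027]
force: [-1.9, -0.3, 6.3]
gripper_width: 0.368
finger_force: 35.5
```

The knob is gripped (width 0.368, about 31 mm). Lifting straight up next.

Call:
{"op": "step_arm", "data": {"rows": [{"tx":-0.7,"ty":-0.1,"tz":-1.9,"twist":0},{"tx":-1.8,"ty":-0.3,"tz":-4.7,"twist":0},{"tx":-2.8,"ty":-0.4,"tz":-7.5,"twist":0},{"tx":-3.9,"ty":-0.6,"tz":-10.3,"twist":0},{"tx":-4.9,"ty":-0.7,"tz":-13,"twist":0},{"tx":-4.9,"ty":-0.7,"tz":-13,"twist":0},{"tx":-4.9,"ty":-0.7,"tz":-13,"twist":0},{"tx":-4.9,"ty":-0.7,"tz":-13,"twist":0}]}}

```text
time_s: 20.9
tcp_pos: [0.4866, 0.2738, 0.1485]
eef_rot: [0.178, 0.019, 0.983, -0.029]
force: [-0.0, -0.2, -2.5]
gripper_width: 0.363
finger_force: 35.0
```

```bash
cat >> h.py <<'E'
OFF=np.array([-.019,.002,-.0127])
def scr(x,y,z):need(tub([x,y,z])-OFF)
E
python3 - <<'E'
from h import *
axes();s,p,R=st();print(s['gripper_width'],s['finger_force'],(p+OFF).round(4));scr(-.1,0,.13)
E
```

```text
x [-0.936  0.027 -0.352] y [ 0.047  0.998 -0.051] z [ 0.35  -0.064 -0.935] q [ 1.111 -0.335 -0.506  0.361 -1.313 -2.798]
0.36337496640557115 35.0429105758667 [0.4676 0.2758 0.1358]
cm [ -0.37 -23.43   2.03] twist 0 tcp [0.4866 0.2738 0.1485] z [ 0.35  -0.064 -0.935] F [-0.  -0.2 -2.5] t 20.9
```

Call:
{"op": "step_arm", "data": {"rows": [{"tx":-0.1,"ty":-3,"tz":0.3,"twist":0},{"tx":-0.1,"ty":-6.5,"tz":0.6,"twist":0},{"tx":-0.2,"ty":-10,"tz":0.9,"twist":0},{"tx":-0.2,"ty":-13.5,"tz":1.2,"twist":0},{"tx":-0.3,"ty":-17,"tz":1.5,"twist":0},{"tx":-0.4,"ty":-20,"tz":1.7,"twist":0},{"tx":-0.4,"ty":-22.5,"tz":1.9,"twist":0},{"tx":-0.4,"ty":-23.4,"tz":2,"twist":0}]}}

```text
time_s: 21.57
tcp_pos: [0.4859, 0.0366, 0.1426]
eef_rot: [0.178, 0.02, 0.983, -0.029]
force: [0.5, 0.7, -1.3]
gripper_width: 0.365
finger_force: 35.1
```

Call:
{"op": "step_arm", "data": {"rows": [{"tx":0,"ty":0,"tz":0,"twist":0},{"tx":0,"ty":0,"tz":0,"twist":0},{"tx":0,"ty":0,"tz":0,"twist":0},{"tx":0,"ty":0,"tz":0,"twist":0},{"tx":0,"ty":0,"tz":0,"twist":0},{"tx":0,"ty":0,"tz":0,"twist":0},{"tx":0,"ty":0,"tz":0,"twist":0},{"tx":0,"ty":0,"tz":0,"twist":0}]}}

```text
time_s: 22.23
tcp_pos: [0.487, 0.0398, 0.1445]
eef_rot: [0.179, 0.018, 0.983, -0.028]
force: [-0.5, -0.4, -0.8]
gripper_width: 0.366
finger_force: 35.1
```

Run:
```python
from h import *
axes();s,p,R=st();print(s['gripper_width'],s['finger_force'],(p+OFF).round(4));scr(-.058,0,.094)
im=look('wrist');g=im.max(2);b=cv2.GaussianBlur(im,(5,5),0).astype(int)
print('tub rim px front corners',wproj(tub([-.099,.066,.09])),wproj(tub([-.099,-.066,.09])))
print('lid tip corners',wproj(tub([-.036,.06,.1917])),wproj(tub([-.036,-.06,.1917])))
S=p+OFF
a=wproj(circ(S,.035,S[2]+.028));print('pad pred',a.min(0),a.max(0))
np.set_printoptions(linewidth=250)
print(cv2.resize(g,(64,48),interpolation=cv2.INTER_AREA)[0:34,12:52])
np.save('carry.npy',im)
```

```text
x [-0.935  0.026 -0.354] y [ 0.047  0.998 -0.049] z [ 0.352 -0.062 -0.934] q [ 0.732 -0.671 -0.711  0.296 -1.31  -2.385]
0.3661348989988021 35.07915794849396 [0.468  0.0418 0.1318]
cm [-2.46 -0.47  5.  ] twist 0 tcp [0.487  0.0398 0.1445] z [ 0.352 -0.062 -0.934] F [-0.5 -0.4 -0.8] t 22.2333
tub rim px front corners [[341.79127103 167.61496181]] [[177.06681778 145.58530812]]
lid tip corners [[332.9968678  331.23764126]] [[147.13607978 310.3868601 ]]
pad pred [199.4065873  164.76540824] [317.45167132 254.34176952]
[[189 190 190 ... 190 190 189]
 [191 191 192 ... 192 191 191]
 [192 192 193 ... 193 192 192]
 ...
 [202 160 115 ... 203 202 202]
 [201 197 129 ... 202 202 201]
 [201 202 187 ... 202 201 201]]
```

Run:
```python
import numpy as np
im=np.load('carry.npy').astype(int)
for c in (185,195,210,258,310,325,335):
    print(c,[f"{r}:{im[r-1:r+1,c-1:c+2].mean((0,1)).round().astype(int).tolist()}" for r in range(125,200,4)])
for r in (190,205,215):
    print(r,[f"{c}:{im[r-1:r+2,c].mean(0).round().astype(int).tolist()}" for c in list(range(184,220,4))+list(range(296,344,4))])
```

```text
185 ['125:[126, 131, 113]', '129:[129, 133, 117]', '133:[159, 162, 156]', '137:[184, 189, 188]', '141:[166, 170, 168]', '145:[172, 178, 175]', '149:[190, 194, 192]', '153:[142, 146, 141]', '157:[142, 146, 142]', '161:[143, 147, 142]', '165:[143, 147, 142]', '169:[143, 146, 141]', '173:[144, 146, 142]', '177:[142, 146, 141]', '181:[141, 144, 140]', '185:[141, 144, 140]', '189:[138, 141, 138]', '193:[136, 139, 137]', '197:[136, 139, 137]']
195 ['125:[167, 172, 170]', '129:[172, 176, 176]', '133:[171, 175, 175]', '137:[171, 175, 174]', '141:[182, 186, 185]', '145:[173, 178, 176]', '149:[190, 194, 194]', '153:[150, 153, 151]', '157:[142, 145, 142]', '161:[142, 145, 142]', '165:[143, 146, 143]', '169:[142, 145, 142]', '173:[142, 146, 142]', '177:[141, 145, 141]', '181:[140, 144, 140]', '185:[139, 142, 139]', '189:[138, 140, 138]', '193:[136, 139, 137]', '197:[135, 138, 137]']
210 ['125:[170, 174, 174]', '129:[172, 176, 176]', '133:[173, 176, 177]', '137:[172, 175, 176]', '141:[189, 194, 193]', '145:[169, 173, 172]', '149:[173, 178, 178]', '153:[184, 188, 188]', '157:[185, 188, 187]', '161
[... 2745 characters left out ...]
210, 209]', '308:[201, 196, 194]', '312:[128, 127, 126]', '316:[134, 138, 139]', '320:[137, 140, 142]', '324:[254, 255, 255]', '328:[203, 209, 182]', '332:[198, 205, 176]', '336:[199, 205, 175]', '340:[198, 204, 175]']
215 ['184:[138, 141, 141]', '188:[135, 137, 137]', '192:[133, 137, 136]', '196:[133, 137, 136]', '200:[176, 181, 181]', '204:[156, 151, 150]', '208:[161, 156, 152]', '212:[175, 167, 169]', '216:[209, 202, 204]', '296:[36, 33, 35]', '300:[244, 241, 242]', '304:[215, 208, 209]', '308:[189, 182, 183]', '312:[207, 201, 199]', '316:[134, 138, 138]', '320:[252, 254, 254]', '324:[210, 217, 193]', '328:[197, 204, 174]', '332:[198, 205, 175]', '336:[181, 188, 159]', '340:[89, 92, 77]']
```

Run:
```python
from h import *
s,p,R=st();S=p+OFF
for dz in(0,.014,.028):
    a=wproj(circ(S,.035,S[2]+dz));print(dz,a.min(0).round(1),a.max(0).round(1))
a=wproj(circ(S,.024,S[2]+.034));print('fl',a.min(0).round(1),a.max(0).round(1))
for y in(.066,-.066):
    print(wproj(tub([-.099,y,.09])),wproj(tub([-.05,y,.09])))
im=np.load('carry.npy').max(2)
for r in range(196,236,6):
    k=np.where(im[r,210:310]<60)[0]+210;print(r,k.min(),k.max(),end=' | ')
```

```text
0 [208.  140.5] [312.2 225.4]
0.014 [203.9 151.8] [314.6 239.1]
0.028 [199.2 164.8] [317.3 254.4]
fl [216.  188.6] [299.  250.1]
[[341.79127103 167.61496181]] [[325.34956332 213.12923001]]
[[177.06681778 145.58530812]] [[179.70523606 194.55914529]]
196 235 281 | 202 228 289 | 208 222 294 | 214 220 296 | 220 220 298 | 226 220 297 | 232 225 289 |
```

Run:
```python
from h import *
s,p,R=st();S=p+OFF
def hull(v,r,zs):
    Q=Ro.from_euler('z',-.172)*Ro.from_euler('y',v[3])   # +: top to rear
    P=np.vstack([circ([0,0],r,z) for z in zs])-[0,0,.055]
    return wproj(Q.apply(P)+[0,0,.055]+S+v[:3])
def f(v,rp):
    a=hull(v,rp,[0,.028]);b=hull(v,.024,[.034])
    at=lambda r,s:(lambda m:(m.max() if s>0 else m.min()))(a[np.abs(a[:,1]-r)<4,0])
    return [a[:,1].min()-156,(b[:,0].min()-219.5),(b[:,0].max()-298.5),b[:,1].min()-191.5,
      .5*(a[:,0].min()-201),.5*(a[:,0].max()-315),v[2]*200,v[3]*5]
for rp in(.033,.035):
    best=min((least_squares(f,[0,0,0,t],args=(rp,),diff_step=1e-3,x_scale=[.01,.01,.01,.1]) for t in(-.3,-.15,0,.15)),key=lambda r:r.cost)
    print(rp,best.x.round(4),best.fun.round(1))
```

```text
0.033 [ 0.0017  0.0011 -0.0012 -0.1826] [-0.1 -1.3  0.7  0.1  2.  -0.9 -0.2 -0.9]
0.035 [ 0.0027  0.0012 -0.0032 -0.2321] [-0.1 -0.6  0.1  0.1  0.8  0.2 -0.6 -1.2]
```

The fit shows the scrubber leaning about 0.2 rad in the grip, bottom to the rear, and it will settle flat when set down. I'll enter from the front now.

```bash
sed -i 's/^OFF=.*/OFF=np.array([-.017,.003,-.0147])/' h.py
python3 - <<'E'
from h import *
scr(-.085,0,.108);scr(-.062,0,.100);scr(-.062,0,.03);scr(-.052,0,.018)
E
```

```text
cm [-0.34 -0.3   2.48] twist 0 tcp [0.487  0.0397 0.1445] z [ 0.352 -0.062 -0.934] F [-0.3  0.3 -0.9] t 22.2833
cm [-2.19 -0.55  4.05] twist 0 tcp [0.487  0.0397 0.1445] z [ 0.352 -0.062 -0.934] F [-0.3  0.3 -0.9] t 22.2833
cm [ 0.29 -0.21 10.59] twist 0 tcp [0.487  0.0397 0.1445] z [ 0.352 -0.062 -0.934] F [-0.3  0.3 -0.9] t 22.2833
cm [-0.21 -0.27 12.07] twist 0 tcp [0.487  0.0397 0.1445] z [ 0.352 -0.062 -0.934] F [-0.3  0.3 -0.9] t 22.2833
```

Call:
{"op": "step_arm", "data": {"rows": [{"tx":-0.2,"ty":-0.1,"tz":1,"twist":0},{"tx":-0.3,"ty":-0.3,"tz":2.5,"twist":0},{"tx":-1,"ty":-0.4,"tz":3,"twist":0},{"tx":-1.6,"ty":-0.5,"tz":3.5,"twist":0},{"tx":-2.2,"ty":-0.5,"tz":4,"twist":0},{"tx":-2.2,"ty":-0.5,"tz":4,"twist":0},{"tx":-2.2,"ty":-0.5,"tz":4,"twist":0},{"tx":-2.2,"ty":-0.5,"tz":4,"twist":0}]}}

```text
time_s: 22.95
tcp_pos: [0.5214, 0.0314, 0.1155]
eef_rot: [0.18, 0.019, 0.983, -0.028]
force: [0.8, -0.0, -1.8]
gripper_width: 0.362
finger_force: 35.0
```

Run:
```python
from h import *
axes();scr(-.062,0,.100);scr(-.062,0,.03);scr(-.052,0,.018)
```

```text
x [-0.935  0.027 -0.354] y [ 0.047  0.998 -0.049] z [ 0.352 -0.063 -0.934] q [ 0.646 -0.558 -0.694  0.285 -1.194 -2.329]
cm [ 0.02 -0.03  0.08] twist 0 tcp [0.5214 0.0314 0.1155] z [ 0.352 -0.063 -0.934] F [ 0.8 -0.  -1.8] t 22.95
cm [2.5  0.32 6.62] twist 0 tcp [0.5214 0.0314 0.1155] z [ 0.352 -0.063 -0.934] F [ 0.8 -0.  -1.8] t 22.95
cm [2.   0.25 8.1 ] twist 0 tcp [0.5214 0.0314 0.1155] z [ 0.352 -0.063 -0.934] F [ 0.8 -0.  -1.8] t 22.95
```

Call:
{"op": "step_arm", "data": {"rows": [{"tx":0.3,"ty":0,"tz":0.8,"twist":0},{"tx":0.7,"ty":0.1,"tz":1.8,"twist":0},{"tx":1.1,"ty":0.1,"tz":2.8,"twist":0},{"tx":1.4,"ty":0.2,"tz":3.8,"twist":0},{"tx":1.8,"ty":0.2,"tz":4.8,"twist":0},{"tx":2.2,"ty":0.3,"tz":5.7,"twist":0},{"tx":2.5,"ty":0.3,"tz":6.6,"twist":0},{"tx":2.5,"ty":0.3,"tz":6.6,"twist":0}]}}

```text
time_s: 23.62
tcp_pos: [0.5209, 0.0308, 0.0421]
eef_rot: [0.179, 0.019, 0.983, -0.029]
force: [4.3, 0.0, -3.0]
gripper_width: 0.363
finger_force: 34.9
```

Call:
{"op": "step_arm", "data": {"rows": [{"tx":-0.1,"ty":0,"tz":0.4,"twist":0},{"tx":-0.3,"ty":0,"tz":0.8,"twist":0},{"tx":-0.5,"ty":0,"tz":1.2,"twist":0},{"tx":-0.5,"ty":0,"tz":1.4,"twist":0},{"tx":-0.5,"ty":0,"tz":1.4,"twist":0},{"tx":-0.5,"ty":0,"tz":1.4,"twist":0},{"tx":-0.5,"ty":0,"tz":1.4,"twist":0},{"tx":-0.5,"ty":0,"tz":1.4,"twist":0}]}}

```text
time_s: 24.28
tcp_pos: [0.531, 0.03, 0.0335]
eef_rot: [0.18, 0.019, 0.983, -0.028]
force: [-0.3, 0.1, -0.8]
gripper_width: 0.364
finger_force: 35.2
```

Run:
```python
from h import *
axes();scr(-.052,0,.004);s,p,R=st();print(RT.inv().apply(p+OFF-TUB))
im=look('side')
print('lid tip px',proj('side',[tub([-.036,.06,.19]),tub([-.036,-.06,.19])]))
```

```text
x [-0.935  0.027 -0.354] y [ 0.047  0.998 -0.049] z [ 0.352 -0.062 -0.934] q [ 0.623 -0.493 -0.809  0.306 -1.015 -2.363]
cm [0.5  0.01 1.39] twist 0 tcp [0.531  0.03   0.0335] z [ 0.352 -0.062 -0.934] F [-0.3  0.1 -0.8] t 24.2833
[-0.05232569  0.0005876   0.0187891 ]
lid tip px [[277.75361833 195.51646528]
 [292.42345876 168.05575484]]
```

Call:
{"op": "step_arm", "data": {"rows": [{"tx":0.1,"ty":0,"tz":0.2,"twist":0},{"tx":0.1,"ty":0,"tz":0.4,"twist":0},{"tx":0.2,"ty":0,"tz":0.5,"twist":0},{"tx":0.2,"ty":0,"tz":0.6,"twist":0},{"tx":0.3,"ty":0,"tz":0.7,"twist":0},{"tx":0.3,"ty":0,"tz":0.8,"twist":0},{"tx":0.3,"ty":0,"tz":0.9,"twist":0},{"tx":0.3,"ty":0,"tz":0.9,"twist":0}], "squeeze": 20}}

```text
time_s: 25.0
tcp_pos: [0.5313, 0.0294, 0.0236]
eef_rot: [0.179, 0.019, 0.983, -0.028]
force: [-0.4, -0.2, -0.9]
gripper_width: 0.365
finger_force: 35.2
```

Call:
{"op": "step_arm", "data": {"rows": [{"tx":0,"ty":0,"tz":0.1,"twist":0},{"tx":0.1,"ty":0,"tz":0.2,"twist":0},{"tx":0.1,"ty":0,"tz":0.3,"twist":0},{"tx":0.1,"ty":0,"tz":0.4,"twist":0},{"tx":0.2,"ty":0,"tz":0.5,"twist":0},{"tx":0.2,"ty":0,"tz":0.5,"twist":0},{"tx":0.2,"ty":0,"tz":0.5,"twist":0},{"tx":0.2,"ty":0,"tz":0.5,"twist":0}]}}

```text
time_s: 25.67
tcp_pos: [0.5313, 0.0292, 0.0185]
eef_rot: [0.18, 0.019, 0.983, -0.028]
force: [0.1, -1.0, -0.7]
gripper_width: 0.363
finger_force: 35.2
```

Run:
```python
from h import *
axes();scr(-.052,0,.004);s,p,R=st();print(RT.inv().apply(p+OFF-TUB))
```

```text
x [-0.935  0.027 -0.354] y [ 0.047  0.998 -0.049] z [ 0.352 -0.062 -0.934] q [ 0.62  -0.481 -0.831  0.312 -0.982 -2.372]
cm [-0.    0.02 -0.02] twist 0 tcp [0.5313 0.0292 0.0185] z [ 0.352 -0.062 -0.934] F [ 0.1 -1.  -0.7] t 25.6667
[-0.05194176 -0.00016502  0.00384064]
```

Call:
{"op": "step_arm", "data": {"rows": [{"tx":0,"ty":0,"tz":0.1,"twist":0},{"tx":0.1,"ty":0,"tz":0.2,"twist":0},{"tx":0.1,"ty":0,"tz":0.3,"twist":0},{"tx":0.1,"ty":0,"tz":0.4,"twist":0},{"tx":0.2,"ty":0,"tz":0.5,"twist":0},{"tx":0.2,"ty":0,"tz":0.5,"twist":0},{"tx":0.2,"ty":0,"tz":0.5,"twist":0},{"tx":0.2,"ty":0,"tz":0.5,"twist":0}]}}

```text
time_s: 26.33
tcp_pos: [0.5333, 0.0292, 0.0171]
eef_rot: [0.182, 0.019, 0.983, -0.028]
force: [-4.4, -3.4, 12.5]
gripper_width: 0.362
finger_force: 37.0
```

Run:
```python
from h import *
s,p,R=st();print(RT.inv().apply(p+OFF-TUB),s['force'])
im=look('wrist');b=np.load('carry.npy')
for n,i in(('carry',b),('now',im)):
    print(n,[i[r-1:r+1,257:260].mean().round().astype(int) for r in range(140,204,4)])
    g=i.max(2)
    for r in range(196,236,8):
        k=np.where(g[r,205:315]<60)[0]+205;print(r,k.min(),k.max(),end=' | ')
```

```text
[-0.04996035  0.00019969  0.00241321] [-4.44648254 -3.42086427 12.51686066]
carry [np.int64(174), np.int64(174), np.int64(193), np.int64(170), np.int64(143), np.int64(138), np.int64(133), np.int64(128), np.int64(132), np.int64(134), np.int64(136), np.int64(133), np.int64(122), np.int64(38), np.int64(37), np.int64(36)]
196 235 281 | 204 226 291 | 212 221 295 | 220 220 298 | 228 221 296 | now [np.int64(176), np.int64(177), np.int64(177), np.int64(177), np.int64(178), np.int64(178), np.int64(178), np.int64(179), np.int64(180), np.int64(179), np.int64(180), np.int64(180), np.int64(179), np.int64(168), np.int64(182), np.int64(201)]Traceback (most recent call last):
  File "<stdin>", line 8, in <module>
    return umr_minimum(a, axis, None, out, keepdims, initial, where)
ValueError: zero-size array to reduction operation minimum which has no identity
```

Call:
{"op": "step_arm", "data": {"rows": [{"tx":0,"ty":0,"tz":-0.1,"twist":0},{"tx":-0.1,"ty":0,"tz":-0.2,"twist":0},{"tx":-0.1,"ty":0,"tz":-0.3,"twist":0},{"tx":-0.1,"ty":0,"tz":-0.3,"twist":0},{"tx":-0.1,"ty":0,"tz":-0.3,"twist":0},{"tx":-0.1,"ty":0,"tz":-0.3,"twist":0},{"tx":-0.1,"ty":0,"tz":-0.3,"twist":0},{"tx":-0.1,"ty":0,"tz":-0.3,"twist":0}]}}

```text
time_s: 27.05
tcp_pos: [0.5317, 0.0294, 0.0172]
eef_rot: [0.18, 0.019, 0.983, -0.028]
force: [0.5, 0.2, 5.6]
gripper_width: 0.367
finger_force: 35.7
```

Call:
{"op": "step_arm", "data": {"rows": [{"tx":0,"ty":0,"tz":0,"twist":0},{"tx":0,"ty":0,"tz":0,"twist":0},{"tx":0,"ty":0,"tz":0,"twist":0},{"tx":0,"ty":0,"tz":0,"twist":0},{"tx":0,"ty":0,"tz":0,"twist":0},{"tx":0,"ty":0,"tz":0,"twist":0},{"tx":0,"ty":0,"tz":0,"twist":0},{"tx":0,"ty":0,"tz":0,"twist":0}], "grip": -0.1}}

```text
time_s: 27.72
tcp_pos: [0.5309, 0.0291, 0.0161]
eef_rot: [0.179, 0.019, 0.983, -0.028]
force: [-0.6, 0.6, 0.4]
gripper_width: 0.549
finger_force: 0.0
```

Call:
{"op": "step_arm", "data": {"rows": [{"tx":0,"ty":0,"tz":-1,"twist":0},{"tx":0,"ty":0,"tz":-2.5,"twist":0},{"tx":0,"ty":0,"tz":-4.5,"twist":0},{"tx":0,"ty":0,"tz":-7,"twist":0},{"tx":0,"ty":0,"tz":-10,"twist":0},{"tx":0,"ty":0,"tz":-13,"twist":0},{"tx":0,"ty":0,"tz":-16,"twist":0},{"tx":0,"ty":0,"tz":-16,"twist":0}]}}

```text
time_s: 28.38
tcp_pos: [0.476, 0.0401, 0.1732]
eef_rot: [0.184, 0.019, 0.982, -0.026]
force: [0.9, 0.9, 1.0]
gripper_width: 0.549
finger_force: 0.0
```

Run:
```python
from h import *
axes();need(tub([-.05,0,.3]))
im=look('wrist');np.save('placed.npy',im)
np.set_printoptions(linewidth=260,threshold=10**6)
print(cv2.resize(im.max(2),(64,48),interpolation=cv2.INTER_AREA)[10:36,16:50])
for x,y,z in((-.099,.066,.09),(-.099,-.066,.09),(-.036,.06,.191),(-.036,-.06,.191),(.033,.06,.086),(-.05,0,.08),(-.05,0,.038),(-.03,0,.08)):print((x,y,z),(wproj(tub([x,y,z]))/8).round(1))
```

```text
x [-0.932  0.027 -0.362] y [ 0.047  0.998 -0.044] z [ 0.361 -0.058 -0.931] q [ 0.76  -0.714 -0.686  0.301 -1.374 -2.395]
cm [ -8.37  -1.17 -10.31] twist 0 tcp [0.476  0.0401 0.1732] z [ 0.361 -0.058 -0.931] F [0.9 0.9 1. ] t 28.3833
[[181 181 182 181 146 101 101 102 102 102 102 102  85 102 102 102 102 102 102 102 102 102 102 166 182 182 182 182 155 182 181 181 180 180]
 [181 182 182 182 167 101 102 102 102 102 102 102  85 102 103 102 102 103 103 103 103 103 104 157 182 182 182 181 158 182 181 181 181 181]
 [182 182 182 183 182 121 102 102 102 102 102 103  86 103 103 103 103 104 104 104 105 106 107 145 181 181 182 175 167 182 182 181 181 181]
 [182 182 183 183 183 143 104 104 104 121 144 136 120 121 112 107 107 108 109 109 110 111 112 138 180 181 181 167 177 182 182 182 182 181]
 [182 182 182 182 181 151 110 110 111 146 157 157 156 156 158 156 150 143 137 131 125 119 115 130 181 181 182 163 182 183 182 182 182 182]
 [182 181 181 180 179 154 117 116 131 155 157 158 158 158 158 159 159 159 159 160 160 162 162 159 181 182 182 164 183 183 183 183 183 182]
 [182 182 181 180 180 154 118 140
[... 2322 characters left out ...]
83 182]
 [175 138 141 141 102  42  28  60 112  26  35  86  85  85  86  86  86  86  86  85  85  60  20  46 104  35  32  80 150 150 163 183 183 182]
 [ 55 138 150 121  29  30  29  28  58  29  50  85  85  86  85  85  85  86  85  85  85  77  20  32  37  28  31  29  95 173 170  82  50  76]
 [ 28  46  41  28  28  28  28  28  36  30  73  88  86  85  85  85  85  85  85  85  85  85  29  28  28  28  28  28  27  33  53  27  28  30]]
(-0.099, 0.066, 0.09) [[41.7 20.4]]
(-0.099, -0.066, 0.09) [[23.3 17.9]]
(-0.036, 0.06, 0.191) [[40.6 38. ]]
(-0.036, -0.06, 0.191) [[20.5 35.7]]
(0.033, 0.06, 0.086) [[37.  31.8]]
(-0.05, 0, 0.08) [[31.9 23.8]]
(-0.05, 0, 0.038) [[32.1 21. ]]
(-0.03, 0, 0.08) [[31.6 25.6]]
```

Run:
```python
from h import *
g=np.load('placed.npy').max(2)
for r in range(150,204,4):
    k=np.where(g[r,225:285]<110)[0]+225;print(r,(k.min(),k.max()) if len(k) else None,end=' ')
print()
for x in(-.06,-.055,-.05,-.045):
    c=tub([x,0,0])
    a=wproj(circ(c,.016,.080));b=wproj(circ(c,.024,.038));print(x,'top',a.min(0).round(1),a.max(0).round(1),'fl',b.min(0).round(1),b.max(0).round(1))
```

```text
150 None 154 (np.int64(231), np.int64(255)) 158 (np.int64(237), np.int64(275)) 162 (np.int64(236), np.int64(276)) 166 (np.int64(236), np.int64(276)) 170 (np.int64(234), np.int64(276)) 174 (np.int64(237), np.int64(277)) 178 (np.int64(240), np.int64(273)) 182 (np.int64(240), np.int64(269)) 186 (np.int64(241), np.int64(268)) 190 (np.int64(243), np.int64(266)) 194 (np.int64(247), np.int64(261)) 198 None 202 None 
-0.06 top [240.3 168.8] [272.2 195. ] fl [236.7 141.3] [279.5 178.4]
-0.055 top [239.9 173.1] [271.5 198.7] fl [236.3 145.4] [278.8 181.9]
-0.05 top [239.5 177.3] [270.7 202.4] fl [236.  149.5] [278.  185.3]
-0.045 top [239.1 181.4] [270.  205.9] fl [235.6 153.5] [277.3 188.6]
```

The scrubber stands upright at about tub x = −57 mm, y ≈ 0, with the lid still up. Next I'll close the lid with the shut fingers, coming from above and behind its front end.

```bash
cat >> h.py <<'E'
def corner(x,z):
    s,p,R=st();c=p-.036*R.apply([0,0,1])+.011*R.apply([1,0,0])
    print((x,z),R.inv().apply(tub([x,0,z])-c).round(3)*100, 'now',RT.inv().apply(c-TUB).round(4))
E
python3 - <<'E'
from h import *
for a in((-.113,.26),(-.005,.26),(-.012,.205),(-.025,.165),(-.05,.13),(-.07,.1),(-.078,.088)):corner(*a)
E
```

```text
(-0.113, 0.26) [-2.3 -0.2 -5.6] now [-0.1146 -0.0005  0.1994]
(-0.005, 0.26) [-12.3  -1.6  -1.7] now [-0.1146 -0.0005  0.1994]
(-0.012, 0.205) [-9.7 -1.3  3.2] now [-0.1146 -0.0005  0.1994]
(-0.025, 0.165) [-7.1 -0.9  6.5] now [-0.1146 -0.0005  0.1994]
(-0.05, 0.13) [-3.5 -0.4  8.8] now [-0.1146 -0.0005  0.1994]
(-0.07, 0.1) [-0.6 -0.1 10.9] now [-0.1146 -0.0005  0.1994]
(-0.078, 0.088) [ 0.6  0.1 11.7] now [-0.1146 -0.0005  0.1994]
```

Call:
{"op": "step_arm", "data": {"rows": [{"tx":-1.2,"ty":0,"tz":-3,"twist":0},{"tx":-2.3,"ty":-0.2,"tz":-6,"twist":0},{"tx":-3,"ty":-0.2,"tz":-8,"twist":0},{"tx":-3.2,"ty":-0.3,"tz":-8,"twist":0},{"tx":-6,"ty":-0.7,"tz":-6,"twist":0},{"tx":-9,"ty":-1.2,"tz":-4,"twist":0},{"tx":-12.3,"ty":-1.6,"tz":-2,"twist":0},{"tx":-12.3,"ty":-1.6,"tz":-2,"twist":0}], "grip": 1}}

```text
time_s: 29.1
tcp_pos: [0.5843, 0.0198, 0.2196]
eef_rot: [0.173, 0.019, 0.984, -0.031]
force: [-1.1, 1.2, -3.0]
gripper_width: 0.004
finger_force: 0.0
```

Call:
{"op": "step_arm", "data": {"rows": [{"tx":0,"ty":0,"tz":0,"twist":0},{"tx":0,"ty":0,"tz":0,"twist":0},{"tx":0,"ty":0,"tz":0,"twist":0},{"tx":0,"ty":0,"tz":0,"twist":0},{"tx":0,"ty":0,"tz":0,"twist":0},{"tx":0,"ty":0,"tz":0,"twist":0},{"tx":0,"ty":0,"tz":0,"twist":0},{"tx":0,"ty":0,"tz":0,"twist":0}]}}

```text
time_s: 29.77
tcp_pos: [0.5818, 0.0213, 0.2291]
eef_rot: [0.18, 0.019, 0.983, -0.028]
force: [-0.0, -0.2, 0.1]
gripper_width: -0.0
finger_force: 0.0
```

Run:
```python
from h import *
axes();print(ctrl.observe()['force'],ctrl.observe()['gripper_width'])
for a in((-.012,.205),(-.025,.165),(-.038,.148),(-.05,.13),(-.06,.115),(-.07,.1),(-.078,.088)):corner(*a)
```

```text
x [-0.935  0.026 -0.355] y [ 0.047  0.998 -0.048] z [ 0.353 -0.062 -0.934] q [ 0.539 -0.368 -0.346  0.244 -1.318 -2.176]
[-0.02600909 -0.19942834  0.08837098] -0.0003692630778648434
(-0.012, 0.205) [2.4 0.4 4.8] now [-0.0067 -0.0008  0.2588]
(-0.025, 0.165) [5.  0.8 8.1] now [-0.0067 -0.0008  0.2588]
(-0.038, 0.148) [6.8 1.  9.2] now [-0.0067 -0.0008  0.2588]
(-0.05, 0.13) [ 8.6  1.2 10.5] now [-0.0067 -0.0008  0.2588]
(-0.06, 0.115) [10.   1.4 11.5] now [-0.0067 -0.0008  0.2588]
(-0.07, 0.1) [11.5  1.6 12.6] now [-0.0067 -0.0008  0.2588]
(-0.078, 0.088) [12.7  1.8 13.4] now [-0.0067 -0.0008  0.2588]
```

Call:
{"op": "step_arm", "data": {"rows": [{"tx":1.2,"ty":0.2,"tz":2.4,"twist":0},{"tx":2.4,"ty":0.4,"tz":4.8,"twist":0},{"tx":3.2,"ty":0.5,"tz":5.9,"twist":0},{"tx":4,"ty":0.6,"tz":7,"twist":0},{"tx":5,"ty":0.8,"tz":8.1,"twist":0},{"tx":5.9,"ty":0.9,"tz":8.7,"twist":0},{"tx":6.8,"ty":1,"tz":9.2,"twist":0},{"tx":7.7,"ty":1.1,"tz":9.8,"twist":0}]}}

```text
time_s: 30.43
tcp_pos: [0.5449, 0.0282, 0.1094]
eef_rot: [0.18, 0.019, 0.983, -0.028]
force: [-0.0, 0.3, 0.9]
gripper_width: 0.002
finger_force: 0.4
```

Call:
{"op": "step_arm", "data": {"rows": [{"tx":0.9,"ty":0.1,"tz":0.7,"twist":0},{"tx":1.6,"ty":0.2,"tz":1.2,"twist":0},{"tx":2.3,"ty":0.3,"tz":1.7,"twist":0},{"tx":3,"ty":0.4,"tz":2.2,"twist":0},{"tx":3.8,"ty":0.5,"tz":2.8,"twist":0},{"tx":4.4,"ty":0.6,"tz":3.2,"twist":0},{"tx":5,"ty":0.7,"tz":3.6,"twist":0},{"tx":5,"ty":0.7,"tz":3.6,"twist":0}]}}

```text
time_s: 31.1
tcp_pos: [0.5114, 0.0342, 0.0583]
eef_rot: [0.18, 0.018, 0.983, -0.028]
force: [-0.8, -1.4, 1.5]
gripper_width: 0.004
finger_force: 0.6
```

Run:
```python
from h import *
print(ctrl.observe()['force']);corner(-.078,.088);corner(-.078,.083)
look('side');look('top');look('wrist')
```

```text
[-0.80965822 -1.39237061  1.5161193 ]
(-0.078, 0.088) [-0.  0.  0.] now [-0.0783 -0.0002  0.088 ]
(-0.078, 0.083) [0.2 0.  0.5] now [-0.0783 -0.0002  0.088 ]
```

Call:
{"op": "step_arm", "data": {"rows": [{"tx":0,"ty":0,"tz":0.1,"twist":0},{"tx":0.1,"ty":0,"tz":0.2,"twist":0},{"tx":0.1,"ty":0,"tz":0.3,"twist":0},{"tx":0.1,"ty":0,"tz":0.4,"twist":0},{"tx":0.2,"ty":0,"tz":0.5,"twist":0},{"tx":0.2,"ty":0,"tz":0.5,"twist":0},{"tx":0.2,"ty":0,"tz":0.5,"twist":0},{"tx":0.2,"ty":0,"tz":0.5,"twist":0}]}}

```text
time_s: 31.92
tcp_pos: [0.5134, 0.0343, 0.0573]
eef_rot: [0.183, 0.019, 0.983, -0.028]
force: [-8.2, -1.1, 17.3]
gripper_width: 0.0
finger_force: 9.0
```

Call:
{"op": "step_arm", "data": {"rows": [{"tx":-0.2,"ty":0,"tz":-0.5,"twist":0},{"tx":-0.7,"ty":-0.1,"tz":-2,"twist":0},{"tx":-1.8,"ty":-0.2,"tz":-5,"twist":0},{"tx":-2.8,"ty":-0.4,"tz":-8,"twist":0},{"tx":-3.9,"ty":-0.5,"tz":-11,"twist":0},{"tx":-5,"ty":-0.7,"tz":-14,"twist":0},{"tx":-5,"ty":-0.7,"tz":-14,"twist":0},{"tx":-5,"ty":-0.7,"tz":-14,"twist":0}]}}

```text
time_s: 32.58
tcp_pos: [0.5087, 0.0349, 0.2025]
eef_rot: [0.18, 0.019, 0.983, -0.027]
force: [-0.2, 0.0, -0.5]
gripper_width: -0.001
finger_force: 0.0
```

Run:
```python
from h import *
axes();im=look('wrist');print(ctrl.observe()['force'])
for x in(-.099,-.095,-.093,.033):print(x,wproj(tub([x,0,.09])).round(1),wproj(tub([x,.03,.09])).round(1))
for y in(-.03,.03):
    for x in np.arange(-.106,-.07,.002):
        u,v=wproj(tub([x,y,.09]))[0].round().astype(int)
        if 0<=v<384 and 0<=u<512:print(round(x*1000),im[v,u].max(),end=' ')
    print()
t=look('top');s=look('side');t0=np.load('top0.npy');s0=np.load('side0.npy')
d=cv2.absdiff(cv2.GaussianBlur(s,(5,5),0),cv2.GaussianBlur(s0,(5,5),0)).max(2)
print('side tub diff (8px cells)');print(cv2.resize(d,(64,48),interpolation=cv2.INTER_AREA)[20:32,27:42])
```

```text
x [-0.934  0.027 -0.355] y [ 0.047  0.998 -0.047] z [ 0.353 -0.061 -0.934] q [ 0.678 -0.588 -0.553  0.278 -1.365 -2.311]
[ 0.68330639  0.03175187 -1.26025885]
-0.099 [[267.4 105.5]] [[300.  110.1]]
-0.095 [[266.7 109.8]] [[299.1 114.3]]
-0.093 [[266.4 111.9]] [[298.6 116.3]]
0.033 [[251.3 213.9]] [[276.2 217.1]]
-106 165 -104 142 -102 142 -100 177 -98 249 -96 174 -94 128 -92 190 -90 187 -88 186 -86 188 -84 184 -82 184 -80 185 -78 188 -76 186 -74 189 -72 188 
-106 161 -104 138 -102 147 -100 160 -98 240 -96 202 -94 129 -92 191 -90 192 -88 191 -86 192 -84 191 -82 190 -80 193 -78 192 -76 193 -74 192 -72 193 
side tub diff (8px cells)
[[ 7  7  6  5  5  5  6  6  6  6 48 91 57 10  3]
 [ 7  7  6  5  5  5  6  7  6  7 72 49  6  5  5]
 [ 5  6  7  7  7  6  7  6  6  6 21 13  6  5  6]
 [ 4  6  5  7  5  5  6  7  7  7  6  6  6  6  6]
 [ 5  6  6  7  5  5  8  7  7  8  7  7  6  6  6]
 [ 6  6  7  6  5  7  8  8  8  8  7  6  5  6  7]
 [ 8  7  7  7  7  7  7  7  8  7  7  5  5  5  4]
 [ 7  7  8  8  8  8  8  7  7  7  5  4  4  4  4]
 [ 7  7  7  7  7  8  8  8  8  8  6  5  5  4  5]
 [ 6  5  5  6  7  7  7  7  8  8  5  5  5  5  6]
 [ 5  5  5  5  6  6  7  7  7  7  7  7  7  6  7]
 [ 6  5  6  6  7  7  7  7  7  7  7  7  7  7  7]]
```

```bash
python3 -c "
from plant import ctrl
print(ctrl.finish_job())"
```

```text
the job is handed in; nothing more can be done
None
```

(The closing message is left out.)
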